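Refit the valve levers and key the gas manifold on

ROBOT

A 6-joint arm with a two-finger parallel gripper is mounted at the origin on a cart in front of the work surface, level with it; the furniture and walls round the work are solid. World frame = base frame: x ahead of the robot, y to its left, z up, the work surface at z = 0. Lengths are in m, angles in degrees, forces in N, time in s.
With the tool pointing down it reaches from about 0.325 to 0.775 m from the base axis. Payload 9.3 kg.
Tool frame: the origin (TCP) lies midway between the tips of the shut fingers; the grasp point (between the pads) lies 19 mm behind it; z points along the fingers, y is the line along which they close (so a half turn about z gives the same grasp; the last joint's range is limited). The gripper opens to 85 mm and grips with 20 to 120 N. Pads are 22 mm wide; open, the fingers measure 114 mm over their backs; the gripper's body (76 mm by 85 mm) begins 54 mm behind the grasp point. The pads swing forward as they close: fully open they stand 13 mm farther back than shut.
Start: joints at [68.491, 14.817, 1.232, 76.415, 0, 81.257], TCP at [0.122, 0.536, 0.231] pointing down, gripper open.
Joint ranges: [-174.27, 174.27], [-52.1, 104.24], [-59.71, 78.15], [-110.17, 111.67], [-87.03, 83.33], [-180, 180]. Speed limits (degrees/s): [127.2, 127.2, 159.86, 180, 180, 180].

INTERFACE

Orientations are given as a 3x3 rotation matrix whose columns are the frame's x, y, z axes.
In Python, from cell import env gives the robot as it stands.
- The arm moves only by the shell command python3 -m creep 'ROWS' [FORCE]. ROWS is JSON, a list of rows, each a list of 5 numbers: the shift along the tool's x, y, z in mm, then the turn about the tool's z in degrees, then the closure, from -1 (fully open) to 1 (shut), so that 0 is half open. A call has 1 to 20 rows; each row is the pose to reach, as a shift and turn from the pose commanded when the call began, along the tool's axes at that moment; what a row does not reach only later rows make up. A row lasts 1/12 s, in which the tool goes at most 41.7 mm and 7.16 degrees, less where a joint would pass 70% of its speed; a pose out of reach is approached as far as the arm can. A call with a gripper value outside its range is refused whole. The fingers move at their own pace and stop on an object; FORCE is the grip in N (left out, the last holds). Time passes only in rows, so rows that repeat a pose let the fingers close. It gives the time, the measured TCP pose, the force, the opening and the grip force at its end, in the units of the state.
- env.get_obs(): the state, without advancing time (a new reading comes with each control period).
- env.capture(name): name is "scene" or "top" or "wrist"; returns a dict with "color" (480x640x3 uint8, red, green, blue), "range_z" (480x640 float32, m along the optical axis (not along the pixel's ray), 0 where there is no reading), "fx", "fy", "cx", "cy" (pixels), "position" and "rotation" of the camera in the world; the wrist camera has in their place "mount" (4x4, takes a point from camera to tool coordinates, whose origin is the TCP and whose axes are the flange's). Camera axes: x right, y down, z forward; pixel columns grow to the right and rows downward; lengths in m; the calibration is good to about 2 mm. A picture is of the moment at which its call begins: read the wrist's pose just before it.
- env.close_job(): hands the job in; it is judged then, once.
The state is a dict: "t": time; "qpos": joint angles; "joint_velocities": joint speeds; "tau": joint torques, N m; "ee_pos": TCP position; "eef_rot": TCP orientation; "wrist_force": force on the tool from outside, world axes, zero at the start; "wrist_torque": the same for the moment, N m; "finger_gap": finger opening in m; "grip_force": force on a finger pad.
Only numpy, scipy, OpenCV 4.12 (cv2) and the standard library are available. Lean on these libraries where they do the work, as an engineer would, in place of code of your own. Each camera call takes 0.05 s, during which the arm holds its last target. There are 200 camera calls.

TASK

The gas manifold on the bench is back from service: put every valve lever that lies on the bench back on the spindle of its own colour, turned so that its hub drops over the splines and sits flat and fully home on the collar. Only when all the levers are on, take the key from its wooden holder, push it fully into the key switch, turn it clockwise from the OFF mark to the stop at the green ON mark, then pull it out and stand it back in its holder, leaving the switch at ON. A spindle whose lever is missing stays bare; do not disturb the tin or the cold chisel.

Things in the scene. Friction and masses are not known exactly. Their poses are not given: they have to be found in the camera images.
- lever_red_hub (a point): red lever, loose, 140 g, or absent (None); the point is its hub's centre. Hub 40x40x30 mm (z up, lying and fitted), gripped across its flats at y = +-20 mm. Arm along +x to 96 mm from the centre, 18 mm wide, top 20 mm above the underside. T-shaped hole right through: slots 10 mm wide reach 12.5 mm from the centre to +x, -x and +y, none to -y.
- valve_red: fixed spindle with a red disc at its foot; origin on the axis at the seat (top of a 28 mm collar) where the hub's underside rests. Splines 7 mm thick reach 11 mm to x, -x and +y, none to -y: straight 18 mm, then tapering to a tip 28 mm above the seat. The lever goes on with its axes along these, 1.5 mm spare each side. Manifold top 12 mm below; spindles 120 mm apart.
- lever_blue_hub (a point): blue lever, loose, 140 g, or absent (None); the point is its hub's centre. Hub 40x40x30 mm (z up, lying and fitted), gripped across its flats at y = +-20 mm. Arm along +x to 96 mm from the centre, 18 mm wide, top 20 mm above the underside. T-shaped hole right through: slots 10 mm wide reach 12.5 mm from the centre to +x, -x and +y, none to -y.
- valve_blue: fixed spindle with a blue disc at its foot; origin on the axis at the seat (top of a 28 mm collar) where the hub's underside rests. Splines 7 mm thick reach 11 mm to x, -x and +y, none to -y: straight 18 mm, then tapering to a tip 28 mm above the seat. The lever goes on with its axes along these, 1.5 mm spare each side. Manifold top 12 mm below; spindles 120 mm apart.
- lever_yellow_hub (a point): yellow lever, loose, 140 g, or absent (None); the point is its hub's centre. Hub 40x40x30 mm (z up, lying and fitted), gripped across its flats at y = +-20 mm. Arm along +x to 96 mm from the centre, 18 mm wide, top 20 mm above the underside. T-shaped hole right through: slots 10 mm wide reach 12.5 mm from the centre to +x, -x and +y, none to -y.
- valve_yellow: fixed spindle with a yellow disc at its foot; origin on the axis at the seat (top of a 28 mm collar) where the hub's underside rests. Splines 7 mm thick reach 11 mm to x, -x and +y, none to -y: straight 18 mm, then tapering to a tip 28 mm above the seat. The lever goes on with its axes along these, 1.5 mm spare each side. Manifold top 12 mm below; spindles 120 mm apart.
- key_bow (a point): loose key, 60 g, upright in a round wooden holder; point: centre of its black bow, 30 mm along x, 10 mm thick along y, 34 mm tall. Below it a shoulder 30x14x8 mm (underside 25 mm below the point), then a blade 16 mm along x, 6 mm along y, 22 mm long, the last 6 mm tapered. Fits either way round. Lift 30 mm to clear the holder.
- cylinder_top (a point): top centre of the brass cylinder (40 mm across, 24 mm tall) on the grey switch box; z up, x and y turn with it. Slot for the blade: 18 mm along x, 8 mm along y, 24 mm deep. The key's shoulder rests on this top when fully in (bow centre 25 mm above it).
- holder_top (a point): top centre of the key's fixed wooden holder, a round block 52 mm across on a 70 mm square foot, 34 mm tall; z up. Slot for the blade: 20 mm along x, 10 mm along y, 26 mm deep; with the key fully in, its shoulder rests on this top (bow centre 25 mm above it).
- key_cylinder (a joint): key cylinder's angle: 0 at the white OFF mark, growing clockwise seen from above to a stop at 1.1 rad, the green ON mark; starts at 0 to 0.2. Friction 0.05 Nm; it stays where left. The key has about 0.12 rad of play in the slot, so turn it that much more, and back by it before pulling.
- gel: bystander, not to be disturbed: grey round tin with a white lid, 69 mm across, 52 mm tall; origin at the centre of its underside
- chisel: bystander, not to be disturbed: steel cold chisel 18x180x14 mm; origin at the centre of its underside
Mind the look-alikes: they are no part of the job. What is shaped like the part that bears lever_yellow_hub but pink or purple is not meant.

How it is judged (in metres and radians):
On the way, in this order (a step that is already met when the one before it is completed fails the run):
1. every lever present sits home on the spindle of its colour, the key not yet in and the switch still off (z of lever_red_hub in the frame of valve_red between 0.011 and 0.0185 m and horizontal distance between lever_red_hub and valve_red below 0.004 m and angle between each of lever_red_hub, lever_blue_hub, lever_yellow_hub's own z axis and vertical below 0.1 rad and angle between the x axis of lever_red_hub and the x axis of valve_red, either way round below 0.25 rad and z of lever_blue_hub in the frame of valve_blue between 0.011 and 0.0185 m and horizontal distance between lever_blue_hub and valve_blue below 0.004 m and angle between the x axis of lever_blue_hub and the x axis of valve_blue, either way round below 0.25 rad and z of lever_yellow_hub in the frame of valve_yellow between 0.011 and 0.0185 m and horizontal distance between lever_yellow_hub and valve_yellow below 0.004 m and angle between the x axis of lever_yellow_hub and the x axis of valve_yellow, either way round below 0.25 rad and not (z of key_bow in the frame of cylinder_top below 0.029 m and horizontal distance between key_bow and cylinder_top below 0.004 m and angle between key_bow's own z axis and vertical below 0.15 rad) and value of joint key_cylinder below 0.45 rad), for 0.3 s.
2. the key is fully in the cylinder, not yet turned to ON (z of key_bow in the frame of cylinder_top below 0.029 m and horizontal distance between key_bow and cylinder_top below 0.004 m and angle between key_bow's own z axis and vertical below 0.15 rad and value of joint key_cylinder below 0.6 rad), for 0.1 s.
3. the key, still fully in, has turned the cylinder to ON (z of key_bow in the frame of cylinder_top below 0.029 m and horizontal distance between key_bow and cylinder_top below 0.004 m and angle between key_bow's own z axis and vertical below 0.15 rad and value of joint key_cylinder above 0.98 rad), for 0.1 s.
At the end, for the whole second after the job is handed in: Every lever present is home on its colour's spindle (underside within 3.5 mm of the seat, centre within 4 mm of the axis, indexed to 0.25 rad, level to 0.1 rad); the key stands in its holder (to 5 mm of its full depth); the cylinder is past 0.95 rad of 1.1 (z of lever_red_hub in the frame of valve_red between 0.011 and 0.0185 m and horizontal distance between lever_red_hub and valve_red below 0.004 m and angle between each of lever_red_hub, lever_blue_hub, lever_yellow_hub's own z axis and vertical below 0.1 rad and angle between the x axis of lever_red_hub and the x axis of valve_red, either way round below 0.25 rad and z of lever_blue_hub in the frame of valve_blue between 0.011 and 0.0185 m and horizontal distance between lever_blue_hub and valve_blue below 0.004 m and angle between the x axis of lever_blue_hub and the x axis of valve_blue, either way round below 0.25 rad and z of lever_yellow_hub in the frame of valve_yellow between 0.011 and 0.0185 m and horizontal distance between lever_yellow_hub and valve_yellow below 0.004 m and angle between the x axis of lever_yellow_hub and the x axis of valve_yellow, either way round below 0.25 rad and z of key_bow in the frame of holder_top below 0.03 m and horizontal distance between key_bow and holder_top below 0.007 m and angle between key_bow's own z axis and vertical below 0.2 rad and value of joint key_cylinder above 0.95 rad); the robot touches nothing.
It fails at once if a bystander is moved by more than 30 mm (distance of any of gel, chisel from where it was at the start of the episode above 0.03 m).
Of lever_red, lever_blue, lever_yellow only 2 to 3 are there at a start; the rules pass over those that are not, and their reading is None.
At some moment in a run one of lever_red, lever_blue, lever_yellow may be knocked a few centimetres aside while the robot is not near it.
It also fails if it takes over 208 s, if anything falls off the work surface, if the arm or the gripper's body presses on something with over 40 N, if the wrist force passes 120 N, or if a joint passes its speed limit or range.

## Working session

There is one attempt and no reset: what is moved stays moved. The work goes in short steps, Python scripts to look and compute and a shell command to move; the robot and the scene stay as the last step left them, time stands still between calls to the robot, and variables do not carry over. Pictures are saved under pics/ and viewed, at most 18 in all, crops included, and the job is handed in when it is done.

```bash
ls; mkdir -p pics
python3 - <<'E'
from cell import env
import cv2,pickle
o=env.get_obs();print({k:(o[k]) for k in o})
for n in("scene","top","wrist"):
    c=env.capture(n);cv2.imwrite(f"pics/{n}0.png",c["color"][:,:,::-1]);pickle.dump((o,c),open(f"{n}0.pkl","wb"))
    print(n,c["fx"],c["fy"],c["cx"],c["cy"],c.get("position"),c.get("rotation"),c.get("mount"))
E
```

```text
pics
{'t': 0.0, 'qpos': array([6.84928110e+01, 1.48494621e+01, 1.19046776e+00, 7.64152759e+01,
       1.08374820e-03, 8.12569190e+01]), 'joint_velocities': array([ 0.0370482 ,  0.06216171, -0.00102619, -0.0140367 ,  0.11612832,
        0.09046349]), 'tau': array([-1.40608816e-03, -5.55647457e+01,  3.44524348e+01,  1.38408219e-02,
       -2.84075686e-04,  1.74602826e-05]), 'ee_pos': array([0.12141087, 0.53615157, 0.23068336]), 'eef_rot': array([[-9.75287893e-01,  2.20937284e-01, -4.92830379e-04],
       [ 2.20937728e-01,  9.75287180e-01, -1.19906945e-03],
       [ 2.15732002e-04, -1.27832274e-03, -9.99999160e-01]]), 'wrist_force': array([-0.53124971,  0.03069459,  0.12017328]), 'wrist_torque': array([ 0.02815571,  0.02273636, -0.00772679]), 'grip_force': 0.0, 'finger_gap': 0.08541280360551554}
scene 603.6235557763274 603.6235557763274 322.6603835930074 243.3821914030557 [ 0.16034574 -0.70414078  0.57387154] [[ 0.9013867  -0.19412851  0.38706089]
 [-0.43295935 -0.38972292  0.81281132]
 [-0.00694336 -0.90023895 -0.43534081]] None
top 580.9697887356454 580.9697887356454 319.28390125408896 238.21959434629224 [0.39330345 0.24994842 1.22734336] [[-0.02607282 -0.97977943  0.19837459]
 [-0.99965205  0.02634769 -0.00125428]
 [-0.00399779 -0.19833827 -0.98012548]] None
wrist 352.6321659257235 352.6321659257235 318.9250200480197 240.21863796242482 None None [[ 3.27810616e-04 -9.66159225e-01 -2.57946203e-01  6.42229721e-02]
 [ 9.99999902e-01  2.39737057e-04  3.72893315e-04 -1.70407720e-04]
 [-2.98435053e-04 -2.57946300e-01  9.66159209e-01 -1.42951462e-01]
 [ 0.00000000e+00  0.00000000e+00  0.00000000e+00  1.00000000e+00]]
```

View pics/top0.png

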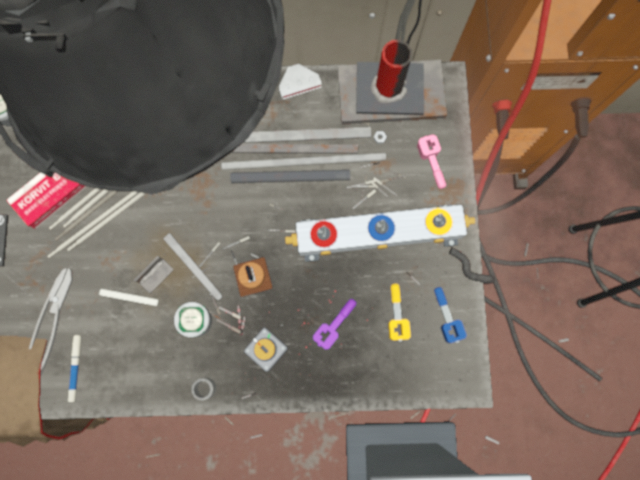

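View pics/scene0.png

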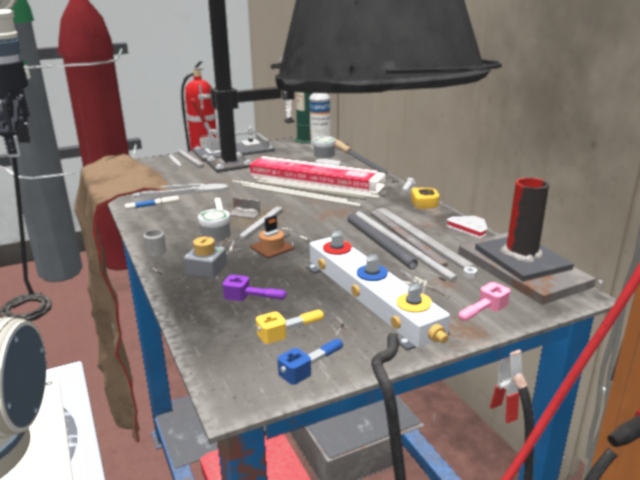

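The top view shows the red, blue and yellow spindles at about (323,234), (381,229) and (439,222). The yellow lever's hub is at (400,328), the blue one's at (454,332), the key holder is at (251,275) and the switch at (264,349). There is no red lever, only purple and pink decoys.

```bash
cat > h.py <<'E'
import numpy as np,cv2,pickle
def pose(o,c):
    if c.get("mount") is None or "position" in c and c["position"] is not None: return np.array(c["rotation"]),np.array(c["position"])
    M=np.array(c["mount"]);R=np.array(o["eef_rot"]);return R@M[:3,:3],R@M[:3,3]+o["ee_pos"]
def ray(o,c,uv):
    R,p=pose(o,c);uv=np.atleast_2d(uv).astype(float)
    d=np.c_[(uv[:,0]-c["cx"])/c["fx"],(uv[:,1]-c["cy"])/c["fy"],np.ones(len(uv))]@R.T
    return p,d
def plane(o,c,uv,z):
    p,d=ray(o,c,uv);return p+d*((z-p[2])/d[:,2])[:,None]
def depth(o,c,uv):
    p,d=ray(o,c,uv);uv=np.atleast_2d(uv).round().astype(int)
    return p+d*c["range_z"][uv[:,1],uv[:,0]][:,None]
def tri(obs):  # list of (o,c,uv): least-squares meeting point, residual
    A=np.zeros((3,3));b=np.zeros(3);L=[]
    for o,c,uv in obs:
        p,d=ray(o,c,uv);d=d[0]/np.linalg.norm(d[0]);P=np.eye(3)-np.outer(d,d);A+=P;b+=P@p;L.append((P,p))
    x=np.linalg.solve(A,b);return x,[round(float(np.linalg.norm(P@(x-p)))*1e3,1) for P,p in L]
H={"red":(0,6),"yellow":(22,32),"blue":(103,120),"orange":(8,21)}
def mask(c,col,smin=150,vmin=60):
    h=cv2.cvtColor(c["color"],cv2.COLOR_RGB2HSV);lo,hi=H[col]
    return cv2.inRange(h,(lo,smin,vmin),(hi,255,255))
def blobs(c,col,amin=60,**k):
    m=mask(c,col,**k);n,l,s,ce=cv2.connectedComponentsWithStats(m)
    return [(s[i,4],ce[i].round(1),s[i,:4],l==i) for i in range(1,n) if s[i,4]>=amin]
def load(n): return pickle.load(open(n+".pkl","rb"))
def snap(n,name):
    from cell import env
    o=env.get_obs();c=env.capture(n);pickle.dump((o,c),open(name+".pkl","wb"));cv2.imwrite(f"pics/{name}.png",c["color"][:,:,::-1]);return o,c
E
python3 - <<'E'
from h import *
np.set_printoptions(precision=4,suppress=True)
T=load("top0");S=load("scene0")
for col in H:
    for n,X in(("top",T),("scene",S)):
        for b in blobs(X[1],col):
            p=depth(*X,np.argwhere(b[3])[:,::-1]);q=np.median(p,0)
            if 0<q[0]<.9 and -.4<q[1]<.8: print(col,n,b[0],b[1],b[2],q,"zmax",np.percentile(p[:,2],95).round(4))
print("hood z",depth(*S,[[400,82],[300,82],[470,65]]), depth(*T,[[200,100],[250,160],[150,187]]))
print(depth(*T,[[264,349],[251,275],[192,320],[250,268],[323,234],[381,229],[439,222],[300,245],[470,230]]))
E
```

```text
red top 297 [323.4 234.2] [311 222  25  24] [0.6374 0.2399 0.0546] zmax 0.0587
red scene 163 [337.2 248.5] [324 242  27  12] [0.6316 0.228  0.056 ] zmax 0.0572
red scene 67 [603.1 322.4] [590 306  25  37] [ 0.8937 -0.1782  0.0561] zmax 0.0764
red scene 157 [497.2 397.4] [491 388  14  20] [ 0.8248 -0.05   -0.1679] zmax -0.1473
red scene 271 [511.8 407.4] [506 394  13  28] [ 0.8269 -0.0862 -0.1633] zmax -0.1404
red scene 67 [512.9 462.3] [501 442  26  38] [ 0.777  -0.1549 -0.2128] zmax -0.1767
yellow top 323 [437.7 221.8] [426 209  25  25] [0.6573 0.0047 0.0548] zmax 0.0584
yellow top 149 [395.2 292.7] [391 284  10  18] [0.518  0.0938 0.0173] zmax 0.0217
yellow top 333 [399.1 329.4] [389 319  21  21] [0.4421 0.0876 0.0283] zmax 0.0326
blue top 243 [380.5 228.3] [369 216  24  24] [0.6456 0.1233 0.0548] zmax 0.0589
blue top 99 [440.  295.9] [435 288  11  17] [0.5086 0.0004 0.0184] zmax 0.0221
blue top 245 [453.6 331.1] [442 321  23  21] [ 0.4357 -0.0244  0.0289] zmax 0.0329
blue top 104 [ 73.2 376.8] [ 70 367   7  21] [0.3651 0.7573 0.012 ] zmax 0.0169
blue scene 182 [372.1 274.1] [358 2
[... 177 characters left out ...]
[ 0.4342 -0.0357  0.0276] zmax 0.0314
blue scene 1264 [325.2 411.9] [268 389 115  47] [ 0.4662 -0.0678 -0.0484] zmax -0.0381
blue scene 496 [254.2 445.7] [242 430  22  37] [ 0.3519 -0.0679 -0.0636] zmax -0.0402
orange scene 252 [272.2 334. ] [258 325  27  18] [0.4365 0.0703 0.0142] zmax 0.0266
hood z [[0.8171 0.3164 0.3422]
 [0.6728 0.4764 0.328 ]
 [1.0065 0.3431 0.3561]] [[ 0.7685  0.4198  0.4268]
 [ 0.8231  0.3974 -0.0011]
 [ 0.6677  0.52    0.3249]]
[[ 0.4097  0.3652  0.0412]
 [ 0.5558  0.3874  0.0709]
 [ 0.4709  0.5097  0.046 ]
 [ 0.5707  0.3899  0.0663]
 [ 0.6321  0.2408  0.0889]
 [ 0.6408  0.1235  0.0819]
 [ 0.6547  0.0033  0.0704]
 [ 0.6186  0.2886  0.0491]
 [ 0.6512 -0.0776 -0.0008]]
```

```bash
R='[-530,-347,-20,-13,-1]'; python3 -m creep '[[-530,-347,-20,-13,-1],[-530,-347,-20,-13,-1],[-530,-347,-20,-13,-1],[-530,-347,-20,-13,-1],[-530,-347,-20,-13,-1],[-530,-347,-20,-13,-1],[-530,-347,-20,-13,-1],[-530,-347,-20,-13,-1],[-530,-347,-20,-13,-1],[-530,-347,-20,-13,-1],[-530,-347,-20,-13,-1],[-530,-347,-20,-13,-1],[-530,-347,-20,-13,-1],[-530,-347,-20,-13,-1],[-530,-347,-20,-13,-1],[-530,-347,-20,-13,-1],[-530,-347,-20,-13,-1],[-530,-347,-20,-13,-1],[-530,-347,-20,-13,-1],[-530,-347,-20,-13,-1]]' 60
python3 - <<'E'
from h import *
o,c=snap("wrist","w1");print(o["t"],o["ee_pos"],o["qpos"],o["eef_rot"].round(3))
E
```

```text
t: 1.82
ee_pos: [0.5609, 0.082, 0.2515]
eef_rot: [[-1.0, -0.006, -0.0], [-0.006, 1.0, 0.0], [0.0, 0.0, -1.0]]
wrist_force: [-0.4, 0.3, 0.5]
finger_gap: 0.0851
grip_force: 0.0
1.8167 [0.56087256 0.08198698 0.25151396] [-1.69349186e-01  1.62227515e+01  6.12251344e+00  7.99014386e+01
  8.63086646e-03 -4.86423815e-01] [[-1.    -0.006 -0.   ]
 [-0.006  1.     0.   ]
 [ 0.     0.    -1.   ]]
```

View pics/w1.png

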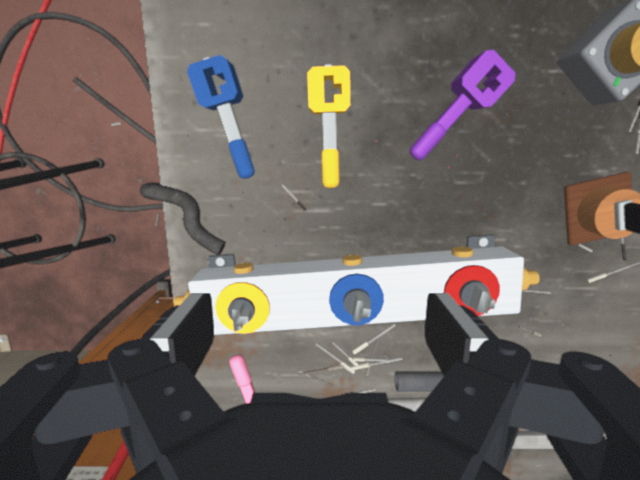

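The yellow lever's hub is at (329,88) with its arm pointing down in the image, and the blue one's is at (214,80), also arm down. Both lie hole up. The yellow, blue and red spindles are at (242,308), (357,299) and (472,290). I'll go closer to read the splines.

```bash
python3 -m creep '[[-105,-17,100,0,-1],[-105,-17,100,0,-1],[-105,-17,100,0,-1],[-105,-17,100,0,-1],[-105,-17,100,0,-1],[-105,-17,100,0,-1],[-105,-17,100,0,-1]]'
python3 - <<'E'
from h import *
o,c=snap("wrist","w2");print(o["ee_pos"])
cv2.imwrite("pics/w2c.png",cv2.resize(c["color"][100:340,140:460,::-1],(800,600),interpolation=cv2.INTER_CUBIC))
E
```

```text
t: 2.45
ee_pos: [0.6662, 0.0652, 0.1523]
eef_rot: [[-1.0, -0.005, 0.001], [-0.005, 1.0, 0.0], [-0.001, 0.0, -1.0]]
wrist_force: [-0.7, 0.1, 0.7]
finger_gap: 0.0854
grip_force: 0.0
[0.66624873 0.06521008 0.15233114]
```

View pics/w2c.png

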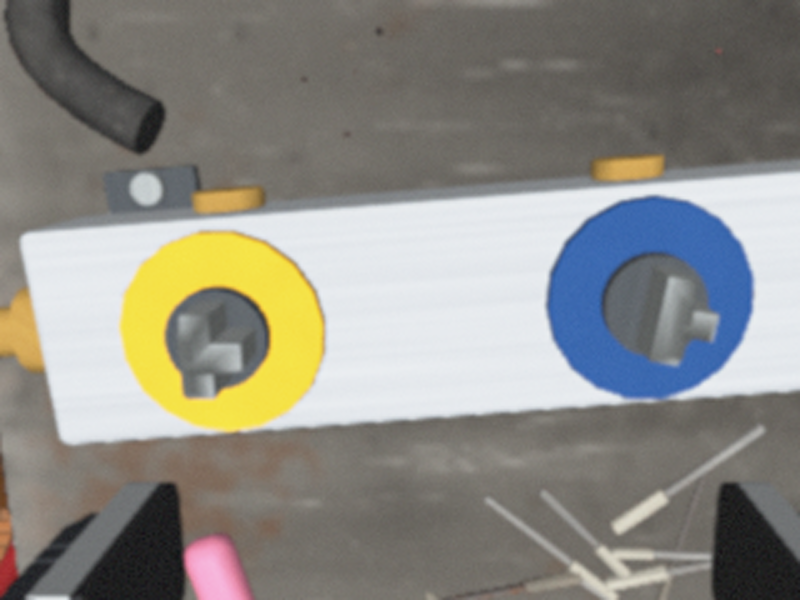

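Both spindles have the T bar roughly along world x, vertical in the crop, with the stem to the right (world +y). Yellow is at crop (215,335) and blue at (655,300). Next I'll work out their axes and angles, and the levers' from w1 and w2.

Run:
```python
from h import *
np.set_printoptions(precision=4,suppress=True)
W1=load("w1");W2=load("w2")
def ell(X,col,box):
    m=mask(X[1],col);z=np.zeros_like(m);x0,x1,y0,y1=box;z[y0:y1,x0:x1]=m[y0:y1,x0:x1]
    cs=max(cv2.findContours(z,cv2.RETR_EXTERNAL,cv2.CHAIN_APPROX_NONE)[0],key=cv2.contourArea)
    return cv2.fitEllipse(cv2.convexHull(cs))
for col,b1,b2 in(("yellow",(205,280,270,345),(180,275,180,280)),("blue",(320,395,260,335),(350,450,170,270))):
    e1=ell(W1,col,b1);e2=ell(W2,col,b2)
    x,r=tri([(*W1,e1[0]),(*W2,e2[0])]);print(col,"disc",e1[0],e2[0],e2[1],"tri",x,r,"plane",plane(*W1,[e1[0]],.0555),plane(*W2,[e2[0]],.0555))
    v,u=np.mgrid[b2[2]:b2[3],b2[0]:b2[1]];uv=np.c_[u.ravel(),v.ravel()];P=depth(*W2,uv)
    for lo in(.068,.078,.086):
        k=(P[:,2]>lo)&(P[:,2]<.1)
        if k.sum()>5: print(lo,k.sum(),"mean",P[k].mean(0),"zmax",P[k][:,2].max(), "min",P[k].min(0),"max",P[k].max(0))
    k=(P[:,2]>.080)&(P[:,2]<.1);im=np.zeros((b2[3]-b2[2],b2[1]-b2[0]),int);im.ravel()[k]=1
    g=cv2.cvtColor(W2[1]["color"],cv2.COLOR_RGB2GRAY)
    r,cx=np.nonzero(im);
    for row in im[r.min()-1:r.max()+2,cx.min()-1:cx.max()+2]: print("".join(".#"[i] for i in row))
```

```text
yellow disc (242.25099182128906, 307.2254333496094) (228.60662841796875, 231.72059631347656) (76.591796875, 81.39594268798828) tri [0.6602 0.0019 0.0557] [0.1, 0.1] plane [[0.6602 0.002  0.0555]] [[0.6603 0.0018 0.0555]]
0.068 799 mean [0.6594 0.0049 0.0827] zmax 0.09223310233670973 min [ 0.6503 -0.0024  0.0681] max [0.6726 0.0126 0.0922]
0.078 605 mean [0.6598 0.0045 0.0858] zmax 0.09223310233670973 min [ 0.6503 -0.0024  0.078 ] max [0.672  0.0124 0.0922]
0.086 295 mean [0.6607 0.0033 0.0892] zmax 0.09223310233670973 min [ 0.6524 -0.0009  0.086 ] max [0.6696 0.0107 0.0922]
...........................
..#.#.######...............
.###########...............
.############..............
.############..............
.############..............
.############..............
.###########...............
.#############.............
.############..............
.#############.............
.#############.............
.############.#....#...#...
.#########################.
.#########################.
.#########################.
.########################..
.#########################.
.##############
[... 1473 characters left out ...]
..........
.....##############..........
......##################.....
.....#######################.
....########################.
....########################.
....########################.
....#######################..
...########################..
...########################..
...########################..
...#######################...
..########################...
..##############.....#####...
...########.###..............
..#############..............
.##############..............
.##############..............
.#############...............
.#############...............
.#############...............
.############................
.....#######.................
.............................
```

```bash
cat >> h.py <<'E'
def lever(X,col,near,zt=.030,za=.020,r=.05):
    """hub centre xy by rect fit of top face outline at zt; yaw from rect and arm direction"""
    o,c=X;m=mask(c,col,vmin=50);m=cv2.morphologyEx(m,cv2.MORPH_CLOSE,np.ones((3,3)))
    best=None
    for q in cv2.findContours(m,cv2.RETR_EXTERNAL,cv2.CHAIN_APPROX_NONE)[0]:
        if cv2.contourArea(q)<60: continue
        p=plane(o,c,q[:,0],zt)[:,:2];d=np.linalg.norm(p.mean(0)-near)
        if d<r and (best is None or len(p)>len(best)): best=p
    rc=cv2.minAreaRect((best*1e3).astype(np.float32));return np.array(rc[0])/1e3,rc[1],rc[2]
E
python3 - <<'E'
from h import *
np.set_printoptions(precision=4,suppress=True)
W1=load("w1");W2=load("w2")
for col,b2,ax in(("yellow",(180,275,180,280),(.6602,.0019)),("blue",(350,450,170,270),(.6503,.1208))):
    v,u=np.mgrid[b2[2]:b2[3],b2[0]:b2[1]];uv=np.c_[u.ravel(),v.ravel()];P=depth(*W2,uv);
    for lo in(.083,.085,.087):
        Q=P[(P[:,2]>lo)&(P[:,2]<.1)][:,:2]-ax
        a=Q[(Q[:,0]>4.5e-3)&(abs(Q[:,1])<6e-3)].mean(0);b=Q[(Q[:,0]<-4.5e-3)&(abs(Q[:,1])<6e-3)].mean(0);s=Q[(Q[:,1]>5e-3)].mean(0)
        d=a-b;print(col,lo,"bar",a,b,np.degrees(np.arctan2(d[1],d[0])),"stem",s,np.degrees(np.arctan2(s[1],s[0]))-90)
for col,n in(("yellow",(.44,.088)),("blue",(.436,-.024))):
    L=lever(W1,col,n);b=[x for x in blobs(W1[1],col) if 20<x[1][0]<400 and 120<x[1][1]<200]
    print(col,L)
    for x in b:
        if x[0]>80:
            p=plane(*W1,[x[1]],.02)[0][:2];d=p-L[0];print(x[0],x[1],p,np.degrees(np.arctan2(d[1],d[0])))
E
```

```text
yellow 0.083 bar [0.0072 0.0007] [-0.0066 -0.0003] 3.785701775982873 stem [0.0006 0.0072] -4.671902853391984
yellow 0.085 bar [0.0067 0.0005] [-0.0061 -0.0003] 3.3134142553463684 stem [0.0008 0.0066] -6.614969404496065
yellow 0.087 bar [0.0066 0.    ] [-0.0057 -0.0004] 2.230368353296627 stem [0.0009 0.0062] -8.121907095124058
blue 0.083 bar [ 0.0073 -0.0021] [-0.0065  0.0003] -9.926511139225932 stem [0.0011 0.0067] -9.181902288575813
blue 0.085 bar [ 0.0067 -0.0018] [-0.0061  0.0005] -10.328830038258724 stem [0.0012 0.0064] -10.491528689211151
blue 0.087 bar [ 0.0066 -0.0016] [-0.0057  0.0005] -9.719634227398037 stem [0.0016 0.0061] -15.003300455459694
yellow (array([0.4443, 0.0902]), (41.451900482177734, 39.91783142089844), 2.3280892372131348)
568 [330.  167.6] [0.5182 0.0931] 2.2100885989558945
blue (array([ 0.4387, -0.0187]), (42.395469665527344, 42.308860778808594), 15.298626899719238)
545 [241.2 158.2] [0.5092 0.0011] 15.684783842452676
```

```bash
python3 -m creep '[[222,26,0,-2,-1],[222,26,20,-2,-1],[222,26,52,-2,-1],[222,26,52,-2,-1],[222,26,52,-2,-1],[222,26,52,-2,-1],[222,26,52,-2,-1],[222,26,52,-2,-1],[222,26,52,-2,-1]]'
python3 - <<'E'
from h import *
np.set_printoptions(precision=4,suppress=True)
X=snap("wrist","w3");print(lever(X,"yellow",(.444,.09)))
W=load("w1")
def top(X,ax):
    p=depth(*X,np.argwhere(mask(X[1],"yellow",vmin=50))[:,::-1]);k=(np.linalg.norm(p[:,:2]-ax,axis=1)<.03);return np.percentile(p[k][:,2],[50,90])
print(top(X,(.444,.09)))
R=X[0]["eef_rot"];print(R.round(4),X[0]["ee_pos"])
a=np.degrees(np.arctan2(R[1,1],R[0,1]))-90;print("tool y yaw",a)
E
```

```text
t: 3.25
ee_pos: [0.4458, 0.0896, 0.101]
eef_rot: [[-0.999, -0.039, 0.004], [-0.039, 0.999, 0.0], [-0.004, -0.0, -1.0]]
wrist_force: [0.0, -0.4, 0.0]
finger_gap: 0.085
grip_force: 0.0
(array([0.441 , 0.0905]), (43.766910552978516, 39.38806915283203), 2.2735188007354736)
[0.0301 0.0311]
[[-0.9992 -0.0394  0.0039]
 [-0.0394  0.9992  0.    ]
 [-0.0039 -0.0001 -1.    ]] [0.4458 0.0896 0.101 ]
tool y yaw 2.2566039125966455
```

```bash
python3 -m creep '[[3,1,50,0,-1],[3,1,97,0,-1],[3,1,97,0,-1],[3,1,97,0,-1],[3,1,97,0,-1],[3,1,97,0,1],[3,1,97,0,1],[3,1,97,0,1],[3,1,97,0,1],[3,1,97,0,1],[3,1,97,0,1],[3,1,97,0,1],[3,1,97,0,1],[3,1,97,0,1],[3,1,97,0,1],[3,1,97,0,1]]' 60
```

```text
t: 4.63
ee_pos: [0.4425, 0.0903, 0.0035]
eef_rot: [[-0.999, -0.039, 0.002], [-0.039, 0.999, 0.0], [-0.002, -0.0, -1.0]]
wrist_force: [-0.7, -0.3, 8.3]
finger_gap: 0.0391
grip_force: 60.0
```

```bash
python3 -m creep '[[0,0,-40,0,1],[0,0,-80,0,1],[0,0,-135,0,1],[0,0,-135,0,1],[0,0,-135,0,1],[0,0,-135,0,1],[0,0,-135,0,1]]'
python3 - <<'E'
from h import *
X=snap("wrist","w4");cv2.imwrite("pics/w4c.png",X[1]["color"][180:480,120:520,::-1].repeat(2,0).repeat(2,1));print(X[0]["ee_pos"],X[0]["eef_rot"].round(4))
E
```

```text
t: 5.22
ee_pos: [0.4409, 0.0902, 0.1363]
eef_rot: [[-0.999, -0.039, -0.001], [-0.039, 0.999, -0.0], [0.001, -0.0, -1.0]]
wrist_force: [0.4, 0.2, -0.7]
finger_gap: 0.0387
grip_force: 61.6
[0.4409265  0.09024725 0.13629118] [[-9.992e-01 -3.900e-02 -1.400e-03]
 [-3.900e-02  9.992e-01 -1.000e-04]
 [ 1.400e-03 -0.000e+00 -1.000e+00]]
```

View pics/w4c.png

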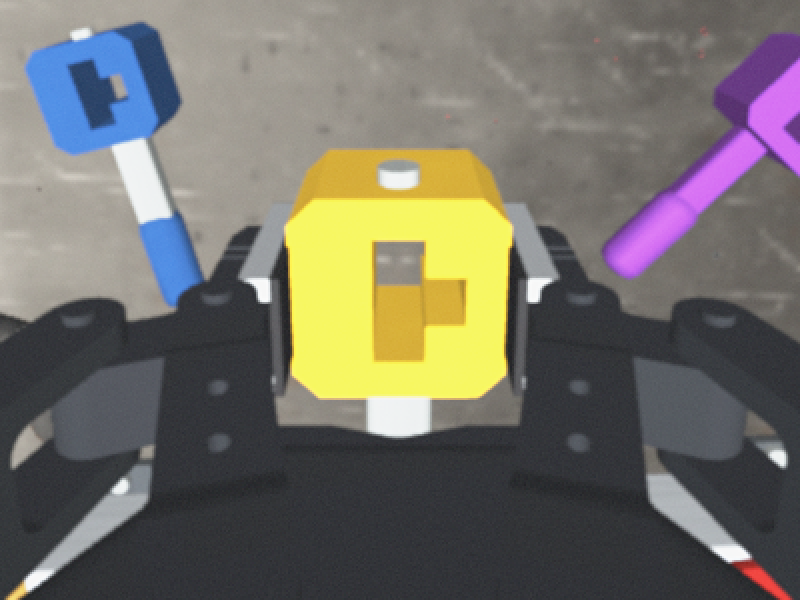

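In the crop the yellow hub is held square between the pads. Its top face spans crop (288–512, 199–398), with the T stem on +y. I'll work out the hub's offset in the tool frame and the move to the valve.

```bash
cat >> h.py <<'E'
def togo(o,target,off,yaw,hold=0.):
    """rows (mm, deg) that bring tool point off (tool frame) to target and tool y to world yaw+90"""
    R=np.array(o["eef_rot"]);a=np.degrees(np.arctan2(R[1,1],R[0,1]))-90;turn=(yaw-a+180)%360-180
    c,s=np.cos(np.radians(turn)),np.sin(np.radians(turn));Rn=np.array([[c,-s,0],[s,c,0],[0,0,1]])@R
    d=R.T@(np.array(target)-Rn@np.array(off)-o["ee_pos"]);return (d*1e3).round(1),round(-turn,2)
E
python3 - <<'E'
from h import *
X=load("w4");o=X[0]
uv=np.array([[264,329],[376,329],[320,279.5],[320,379]])
P=plane(*X,uv,o["ee_pos"][2]+.0265);T=(P-o["ee_pos"])@o["eef_rot"];print((T*1e3).round(1))
print(togo(o,(.6602,.0019,.135),(0,0,0),3.))
E
```

```text
[[ -0.5 -20.5 -26.5]
 [ -0.5  20.6 -26.5]
 [ 18.9   0.  -26.5]
 [-21.6   0.1 -26.5]]
(array([-215.7,  -96.8,    1. ]), np.float64(-0.77))
```

```bash
python3 -m creep '[[-215,-97,0,-1,1],[-215,-97,0,-1,1],[-215,-97,0,-1,1],[-215,-97,0,-1,1],[-215,-97,0,-1,1],[-215,-97,0,-1,1],[-215,-97,0,-1,1],[-215,-97,0,-1,1],[-215,-97,0,-1,1],[-215,-97,0,-1,1],[-215,-97,0,-1,1],[-215,-97,0,-1,1]]'
python3 - <<'E'
from h import *
from cell import env
o=env.get_obs();print(togo(o,(.6602,.0019,.135),(-.001,0,0),3.),o["ee_pos"])
X=snap("wrist","w5");cv2.imwrite("pics/w5c.png",X[1]["color"][180:480,120:520,::-1].repeat(2,0).repeat(2,1))
E
```

```text
t: 6.27
ee_pos: [0.6597, 0.0022, 0.1377]
eef_rot: [[-0.998, -0.057, 0.0], [-0.057, 0.998, -0.0], [-0.0, -0.0, -1.0]]
wrist_force: [0.4, -0.3, -1.1]
finger_gap: 0.0394
grip_force: 61.6
(array([ 0.5, -0.4,  2.7]), np.float64(0.27)) [0.65968979 0.00224617 0.13773778]
```

View pics/w5c.png

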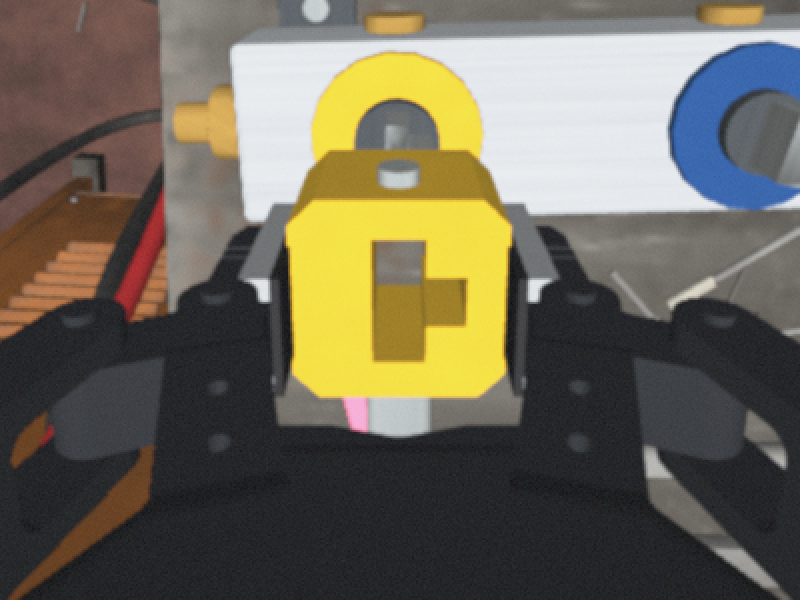

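```bash
python3 -m creep '[[0.5,0,20,0,1],[0.5,0,35,0,1],[0.5,0,40,0,1],[0.5,0,44,0,1],[0.5,0,48,0,1],[0.5,0,52,0,1],[0.5,0,55,0,1],[0.5,0,55,0,1]]'
```

```text
t: 6.98
ee_pos: [0.6597, 0.0017, 0.082]
eef_rot: [[-0.998, -0.056, -0.0], [-0.056, 0.998, 0.0], [0.0, 0.0, -1.0]]
wrist_force: [-0.3, -0.7, -0.5]
finger_gap: 0.0389
grip_force: 61.6
```

```bash
python3 -m creep '[[0,0,4,0,1],[0,0,8,0,1],[0,0,12,0,1],[0,0,12,0,1]]'
```

```text
t: 7.32
ee_pos: [0.6594, 0.0017, 0.0693]
eef_rot: [[-0.998, -0.056, -0.001], [-0.056, 0.998, 0.0], [0.001, 0.0, -1.0]]
wrist_force: [-0.0, -0.3, -1.2]
finger_gap: 0.0392
grip_force: 61.6
```

```bash
python3 -m creep '[[0,0,2,0,1],[0,0,4,0,1],[0,0,5,0,1],[0,0,6,0,1],[0,0,6,0,1]]'
```

```text
t: 7.73
ee_pos: [0.6599, 0.0017, 0.0656]
eef_rot: [[-0.998, -0.056, 0.001], [-0.056, 0.998, -0.0], [-0.001, -0.0, -1.0]]
wrist_force: [-4.0, -0.1, 7.4]
finger_gap: 0.0389
grip_force: 62.7
```

```bash
python3 -m creep '[[0,0,5,0,-1],[0,0,5,0,-1],[0,0,5,0,-1],[0,0,5,0,-1],[0,0,5,0,-1],[0,0,5,0,-1],[0,0,5,0,-1],[0,0,-20,0,-1],[0,0,-60,0,-1],[0,0,-95,0,-1],[0,0,-95,0,-1],[0,0,-95,0,-1]]'
python3 - <<'E'
from h import *
np.set_printoptions(precision=4,suppress=True)
X=snap("wrist","w6");o=X[0];print(o["ee_pos"])
print(lever(X,"yellow",(.66,.002),zt=.093))
p=depth(*X,np.argwhere(mask(X[1],"yellow",vmin=50))[:,::-1]);k=np.linalg.norm(p[:,:2]-(.66,.002),axis=1)<.03;print(np.percentile(p[k][:,2],[50,80,95]))
print(togo(o,(.440,-.019,.10),(0,0,0),15.5))
S=snap("scene","s1");
E
```

```text
t: 8.73
ee_pos: [0.6609, 0.0016, 0.1619]
eef_rot: [[-0.998, -0.056, 0.005], [-0.056, 0.998, -0.001], [-0.005, -0.001, -1.0]]
wrist_force: [0.9, 0.2, -1.2]
finger_gap: 0.0856
grip_force: 0.0
[0.6609 0.0016 0.1619]
(array([0.6542, 0.0011]), (52.881771087646484, 46.66590118408203), 3.266982316970825)
[0.092  0.0928 0.0933]
(array([222. ,  -8. ,  60.9]), np.float64(-12.26))
```

```bash
python3 -m creep '[[222,-8,0,-12,-1],[222,-8,0,-12,-1],[222,-8,60,-12,-1],[222,-8,60,-12,-1],[222,-8,60,-12,-1],[222,-8,60,-12,-1],[222,-8,60,-12,-1],[222,-8,60,-12,-1],[222,-8,60,-12,-1],[222,-8,60,-12,-1]]'
python3 - <<'E'
from h import *
np.set_printoptions(precision=4,suppress=True)
X=snap("wrist","w7");o=X[0];print(o["ee_pos"],o["eef_rot"].round(3))
L=lever(X,"blue",(.44,-.019));print(L)
for b in blobs(X[1],"blue",vmin=50): print(b[:3],depth(*X,np.argwhere(b[3])[:,::-1]).mean(0))
E
```

```text
t: 9.67
ee_pos: [0.4399, -0.019, 0.0994]
eef_rot: [[-0.965, -0.263, 0.001], [-0.263, 0.965, -0.0], [-0.001, -0.0, -1.0]]
wrist_force: [-0.4, 0.2, -0.4]
finger_gap: 0.0858
grip_force: 0.0
[ 0.4399 -0.019   0.0994] [[-0.965 -0.263  0.001]
 [-0.263  0.965 -0.   ]
 [-0.001 -0.    -1.   ]]
(array([ 0.4352, -0.022 ]), (43.499053955078125, 38.62226104736328), 16.4818172454834)
(np.int32(3369), array([317.1, 244.4]), array([286, 209,  63,  68], dtype=int32)) [ 0.4359 -0.0218  0.0293]
(np.int32(1014), array([319.3, 342.2]), array([308, 320,  23,  47], dtype=int32)) [ 0.5069 -0.0009  0.0209]
```

View pics/w7.png

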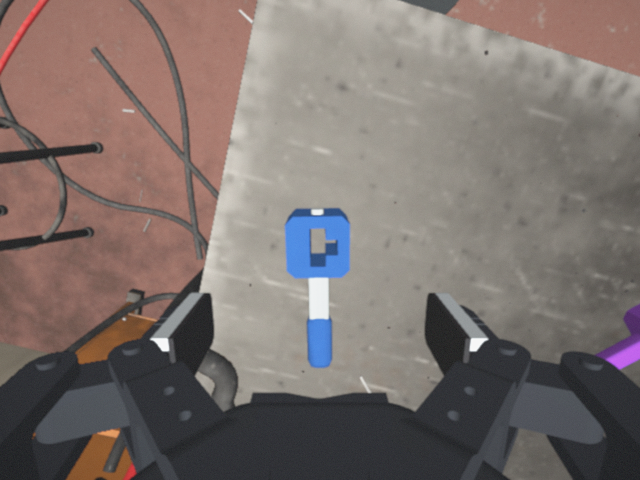

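The blue hub is at (317,243) with its arm straight down the image, already aligned with the tool. Now I'll grasp it.

Run:
```python
from h import *
print(togo(load("w7")[0],(.4369,-.0215,.0035),(0,0,0),16.3))
```

```text
(array([ 3.6, -1.6, 95.9]), np.float64(-1.06))
```

```bash
python3 -m creep '[[3.5,-1.5,50,-1,-1],[3.5,-1.5,96,-1,-1],[3.5,-1.5,96,-1,-1],[3.5,-1.5,96,-1,-1],[3.5,-1.5,96,-1,-1],[3.5,-1.5,96,-1,1],[3.5,-1.5,96,-1,1],[3.5,-1.5,96,-1,1],[3.5,-1.5,96,-1,1],[3.5,-1.5,96,-1,1],[3.5,-1.5,96,-1,1],[3.5,-1.5,96,-1,1],[3.5,-1.5,96,-1,1],[3.5,-1.5,96,-1,1]]' 60; python3 -m creep '[[0,0,-40,0,1],[0,0,-80,0,1],[0,0,-135,0,1],[0,0,-135,0,1],[0,0,-135,0,1],[0,0,-135,0,1],[0,0,-135,0,1]]';  python3 - <<'E'
from h import *
X=snap("wrist","w8");o=X[0];m=mask(X[1],"blue",vmin=90)
q=max(cv2.findContours(m[180:,200:440].copy(),cv2.RETR_EXTERNAL,cv2.CHAIN_APPROX_NONE)[0],key=cv2.contourArea)[:,0]+[200,180]
print("bbox",q.min(0),q.max(0))
cv2.imwrite("pics/w8c.png",X[1]["color"][180:480,120:520,::-1].repeat(2,0).repeat(2,1))
print(togo(o,(.6503,.1208,.135),(-.001,0,0),-10.))
E
```

```text
t: 10.88
ee_pos: [0.4364, -0.0213, 0.0044]
eef_rot: [[-0.96, -0.28, 0.002], [-0.28, 0.96, -0.0], [-0.002, -0.001, -1.0]]
wrist_force: [-1.6, 0.6, 8.0]
finger_gap: 0.0389
grip_force: 60.0
t: 11.47
ee_pos: [0.4349, -0.021, 0.1373]
eef_rot: [[-0.96, -0.28, -0.001], [-0.28, 0.96, 0.0], [0.001, 0.001, -1.0]]
wrist_force: [-0.0, 0.2, -1.5]
finger_gap: 0.0392
grip_force: 61.5
bbox [264 256] [374 376]
(array([-245.6,   76.4,    2.1]), np.float64(26.24))
```

View pics/w8c.png

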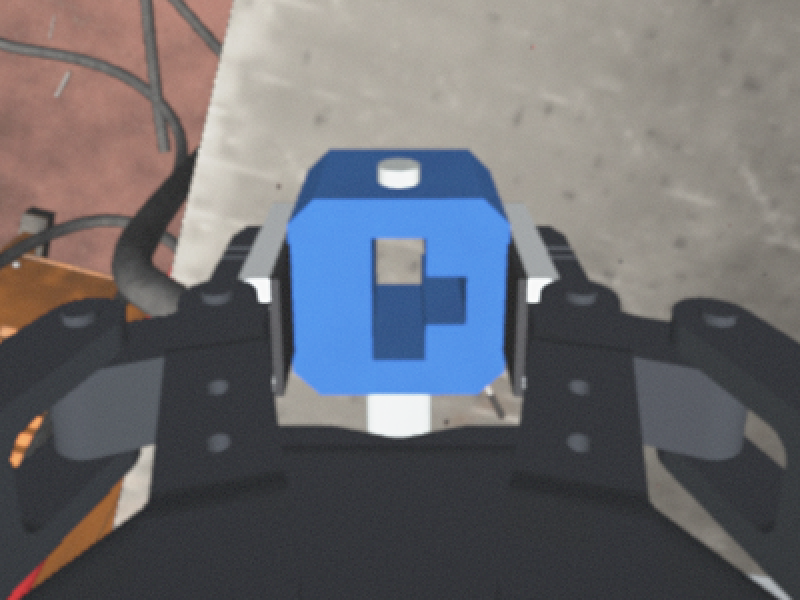

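The blue hub sits in the hand just as the yellow one did, with its face at crop (288–512, 199–394). Moving it over the blue spindle.

```bash
python3 -m creep '[[-246,76,0,26,1],[-246,76,0,26,1],[-246,76,0,26,1],[-246,76,0,26,1],[-246,76,0,26,1],[-246,76,0,26,1],[-246,76,0,26,1],[-246,76,0,26,1],[-246,76,0,26,1],[-246,76,0,26,1],[-246,76,0,26,1],[-246,76,0,26,1]]'
python3 - <<'E'
from h import *
from cell import env
o=env.get_obs();print(togo(o,(.6503,.1208,.085),(-.001,0,0),-10.),o["ee_pos"])
E
```

```text
t: 12.52
ee_pos: [0.6498, 0.1198, 0.1387]
eef_rot: [[-0.985, 0.171, 0.0], [0.171, 0.985, -0.0], [-0.0, -0.0, -1.0]]
wrist_force: [0.3, 0.0, -0.4]
finger_gap: 0.0394
grip_force: 61.5
(array([ 0.7,  1.1, 53.7]), np.float64(0.18)) [0.6498392  0.11980144 0.13873287]
```

```bash
python3 -m creep '[[0.7,1,20,0,1],[0.7,1,35,0,1],[0.7,1,40,0,1],[0.7,1,44,0,1],[0.7,1,48,0,1],[0.7,1,52,0,1],[0.7,1,55,0,1],[0.7,1,55,0,1]]';  python3 -m creep '[[0,0,4,0,1],[0,0,8,0,1],[0,0,11,0,1],[0,0,11,0,1]]'
```

```text
t: 13.18
ee_pos: [0.6499, 0.1216, 0.083]
eef_rot: [[-0.986, 0.17, -0.0], [0.17, 0.986, -0.0], [0.0, -0.0, -1.0]]
wrist_force: [-0.2, 0.0, -0.6]
finger_gap: 0.0389
grip_force: 61.5
t: 13.52
ee_pos: [0.6497, 0.1217, 0.0714]
eef_rot: [[-0.986, 0.17, -0.001], [0.17, 0.986, -0.0], [0.001, -0.0, -1.0]]
wrist_force: [0.6, 0.0, -0.9]
finger_gap: 0.0388
grip_force: 61.5
```

```bash
python3 -m creep '[[0,0,2,0,1],[0,0,4,0,1],[0,0,6,0,1],[0,0,7,0,1],[0,0,7,0,1]]'; python3 -m creep '[[0,0,0,0,-1],[0,0,0,0,-1],[0,0,0,0,-1],[0,0,0,0,-1],[0,0,0,0,-1],[0,0,0,0,-1],[0,0,0,0,-1],[0,0,-20,0,-1],[0,0,-60,0,-1],[0,0,-95,0,-1],[0,0,-95,0,-1],[0,0,-95,0,-1]]'
python3 - <<'E'
from h import *
np.set_printoptions(precision=4,suppress=True)
X=snap("wrist","w9");o=X[0];print(o["ee_pos"])
for col,ax in(("blue",(.6503,.1208)),("yellow",(.6602,.0019))):
    p=depth(*X,np.argwhere(mask(X[1],col,vmin=50))[:,::-1]);k=(np.linalg.norm(p[:,:2]-ax,axis=1)<.032)&(p[:,2]>.085);q=p[k]
    if k.sum(): print(col,k.sum(),np.percentile(q[:,2],[20,50,95]),(q.min(0)+q.max(0))/2)
T=snap("top","t1")
for col in("red","orange"):
  for b in blobs(T[1],col,40): print(col,b[:3],depth(*T,[b[1]]))
E
```

```text
t: 13.93
ee_pos: [0.6502, 0.1217, 0.0665]
eef_rot: [[-0.986, 0.17, 0.001], [0.17, 0.986, -0.0], [-0.001, 0.0, -1.0]]
wrist_force: [-3.4, -1.1, 9.0]
finger_gap: 0.0392
grip_force: 62.7
t: 14.93
ee_pos: [0.6511, 0.1218, 0.1628]
eef_rot: [[-0.986, 0.17, 0.005], [0.17, 0.986, 0.0], [-0.004, 0.001, -1.0]]
wrist_force: [-0.3, 0.9, -0.5]
finger_gap: 0.0852
grip_force: 0.0
[0.6511 0.1218 0.1628]
blue 2955 [0.0917 0.0923 0.0934] [0.6508 0.1217 0.0899]
yellow 3006 [0.0912 0.0922 0.0933] [0.6612 0.0017 0.0897]
red (np.int32(817), array([533.9,  59.3]), array([509,   0,  42, 123], dtype=int32)) [[ 0.9542 -0.1831  0.1746]]
red (np.int32(886), array([388.2,  69.6]), array([377,  41,  25,  56], dtype=int32)) [[0.9457 0.1031 0.1644]]
red (np.int32(70), array([505.2, 104.1]), array([499, 101,  12,   7], dtype=int32)) [[ 0.9978 -0.2253 -0.1315]]
red (np.int32(308), array([323.3, 234.1]), array([311, 222,  25,  24], dtype=int32)) [[0.6323 0.2402 0.0871]]
red (np.int32(77), array([635.2, 421.8]), array([630, 410,  10,  21], dtype=int32)) [[ 0.1446 -0.8139 -0.8448]]
red (np.int32(119), array([ 54.9, 433. ]), array([ 40, 419,  39,  20], dtype=int32)) [[ 0.2446  0.8314 -0.0863]]
red (np.int32(212), array([613.8, 458.7]), array([599, 437,  30,  43], dtype=int32)) [[ 0.0286 -0.723  -0.8384]]
orange (np.int32(879), array([475.9,  28. ]), array([459,   0,  29,  55], dtype=int32)) [[ 1.1501 -0.1386 -0.0336]]
orange (np.int32(1876), array([509.2,  22. ]), array([487,   0,  55,  65], dtype=int32)) [[ 1.0319 -0.1392  0.182 ]]
orange (np.int32(9217), array([584.7,  75.5]), array([516,   0, 124, 172], dtype=int32)) [[ 1.0084 -0.3711 -0.0091]]
orange (np.int32(549), array([518.6,  75.4]), array([505,  58,  29,  45], dtype=int32)) [[ 1.0094 -0.2169 -0.002 ]]
```

View pics/w9.png

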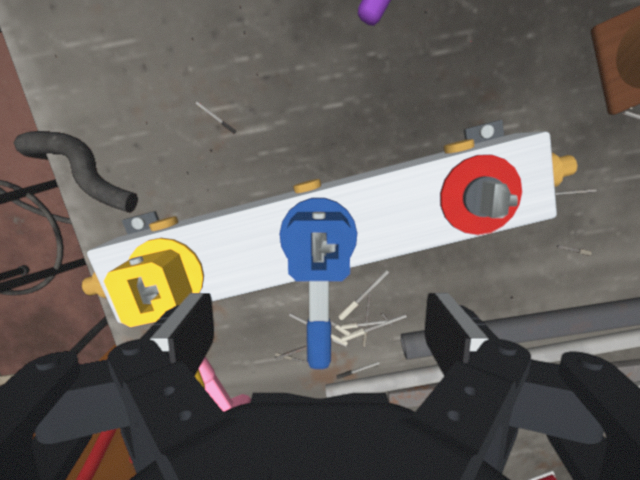

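Both levers are home, hub tops at z = 0.092, which is the seat plus 30 mm. In the view the splines show through the holes at (145,292) and (322,248), and the red spindle at (480,195) stays bare. On to the key and switch.

```bash
python3 -m creep '[[212,221,-17,-10,-1],[212,221,-17,-10,-1],[212,221,-17,-10,-1],[212,221,-17,-10,-1],[212,221,-17,-10,-1],[212,221,-17,-10,-1],[212,221,-17,-10,-1],[212,221,-17,-10,-1],[212,221,-17,-10,-1],[212,221,-17,-10,-1],[212,221,-17,-10,-1],[212,221,-17,-10,-1]]'
python3 - <<'E'
from h import *
X=snap("wrist","k1");print(X[0]["ee_pos"],X[0]["eef_rot"].round(3))
cv2.imwrite("pics/k1c.png",cv2.resize(X[1]["color"][90:390,140:540,::-1],(800,600),interpolation=cv2.INTER_CUBIC))
E
```

```text
t: 16.03
ee_pos: [0.4794, 0.3742, 0.1766]
eef_rot: [[-1.0, -0.002, -0.001], [-0.002, 1.0, -0.001], [0.001, -0.001, -1.0]]
wrist_force: [-0.3, 0.1, -0.3]
finger_gap: 0.0854
grip_force: 0.0
[0.4793825  0.37417363 0.17657871] [[-1.    -0.002 -0.001]
 [-0.002  1.    -0.001]
 [ 0.001 -0.001 -1.   ]]
```

View pics/k1c.png

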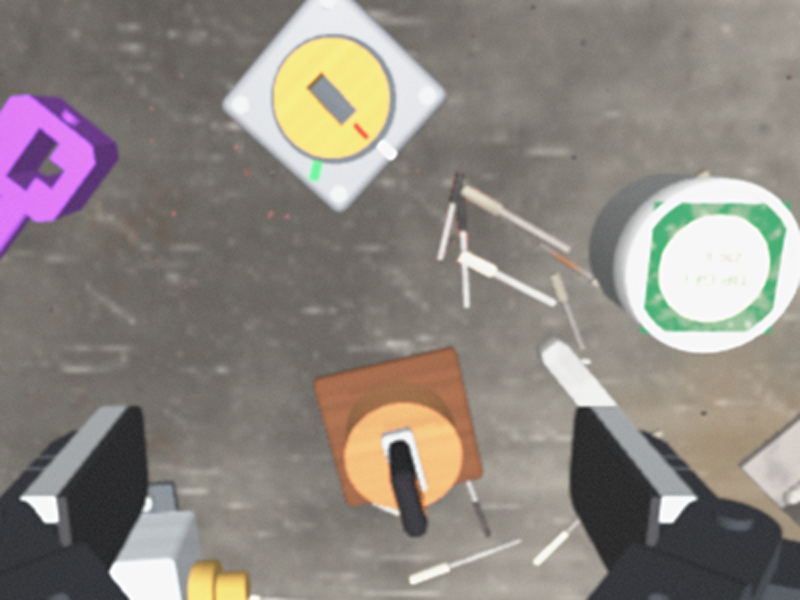

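The brass cylinder is at crop (333,98), its slot running from upper left to lower right, the red pointer at (360,131), white OFF at (387,149) and green ON at (316,170). The key stands in its holder at crop (403,450), the bow leaning away through perspective. Measuring both.

Run:
```python
from h import *
np.set_printoptions(precision=4,suppress=True)
X=load("k1");o,c=X
hsv=cv2.cvtColor(c["color"],cv2.COLOR_RGB2HSV);U,V=np.meshgrid(np.arange(640),np.arange(480))
P=depth(o,c,np.c_[U.ravel(),V.ravel()]).reshape(480,640,3)
# key: everything above .05 near holder
k=(np.hypot(P[...,0]-.556,P[...,1]-.387)<.04)&(P[...,2]>.048)&(P[...,2]<.09)
Q=P[k];print("key",len(Q),"z",np.percentile(Q[:,2],[5,50,95,99]))
for lo,hi in((.036,.0465),(.05,.06),(.06,.068),(.068,.09)):
    kk=(np.hypot(P[...,0]-.556,P[...,1]-.387)<.04)&(P[...,2]>lo)&(P[...,2]<hi);q=P[kk]
    if len(q)>8:
        r=cv2.minAreaRect((q[:,:2]*1e3).astype(np.float32));print(lo,len(q),r)
        m=kk.astype(np.uint8)
# holder top disc
m=cv2.inRange(hsv,(5,100,120),(20,220,255)); m[(np.hypot(P[...,0]-.55,P[...,1]-.385)>.045)|(P[...,2]<.029)|(P[...,2]>.04)]=0
q=max(cv2.findContours(m,cv2.RETR_EXTERNAL,cv2.CHAIN_APPROX_NONE)[0],key=cv2.contourArea);e=cv2.fitEllipse(cv2.convexHull(q));zz=np.median(P[m>0][:,2]);print("holder",e,zz,plane(o,c,[e[0]],.034))
# cylinder top
m=cv2.inRange(hsv,(18,80,140),(32,255,255));m[np.hypot(P[...,0]-.41,P[...,1]-.365)>.04]=0
q=max(cv2.findContours(m,cv2.RETR_EXTERNAL,cv2.CHAIN_APPROX_NONE)[0],key=cv2.contourArea);e=cv2.fitEllipse(cv2.convexHull(q));zz=np.median(P[m>0][:,2]);C=plane(o,c,[e[0]],zz)[0];print("cyl",e,zz,C)
f=cv2.drawContours(np.zeros((480,640),np.uint8),[cv2.convexHull(q)],-1,255,-1);f=cv2.erode(f,np.ones((5,5)))
s=((hsv[...,1]<70)&(f>0)).astype(np.uint8);cs=max(cv2.findContours(s,cv2.RETR_EXTERNAL,cv2.CHAIN_APPROX_NONE)[0],key=cv2.contourArea)
r=cv2.minAreaRect((plane(o,c,cs[:,0],zz)[:,:2]*1e3).astype(np.float32));print("slot",r)
def ang(m,z):
    p=plane(o,c,np.argwhere(m)[:,::-1],z)[:,:2].mean(0);return p,np.degrees(np.arctan2(*(p-C[:2])[::-1]))
near=(np.hypot(P[...,0]-C[0],P[...,1]-C[1])<.04)
print("red",ang(near&((hsv[...,0]<8)|(hsv[...,0]>172))&(hsv[...,1]>150)&(P[...,2]>.03),zz))
print("green",ang(near&(hsv[...,0]>50)&(hsv[...,0]<80)&(hsv[...,1]>120),.02))
```

```text
key 621 z [0.0523 0.0747 0.0768 0.0771]
0.036 198 ((561.151123046875, 394.456787109375), (31.35969352722168, 38.06632995605469), 18.844436645507812)
0.05 79 ((559.0116577148438, 396.4802551269531), (26.31489372253418, 7.3869757652282715), 34.73062515258789)
0.06 66 ((556.6609497070312, 395.4384460449219), (21.999011993408203, 8.93593978881836), 44.99516296386719)
0.068 464 ((562.279541015625, 393.31219482421875), (29.79705810546875, 10.478900909423828), 15.09732723236084)
holder ((340.6769714355469, 316.4115295410156), (55.004676818847656, 58.63006591796875), 91.96472930908203) 0.03435671251745831 [[0.5613 0.3934 0.034 ]]
cyl ((305.30059814453125, 138.42372131347656), (57.76359176635742, 60.197540283203125), 175.9340057373047) 0.06433644679812595 [0.4099 0.3641 0.0643]
slot ((410.70477294921875, 364.6022033691406), (15.883293151855469, 6.919790744781494), 44.01941680908203)
red (array([0.4216, 0.3746]), np.float64(41.84519726877917))
green (array([0.4401, 0.3699]), np.float64(10.840177235282809))
```

Run:
```python
from h import *
o,c=load("k1");print(togo(o,(.562,.3934,.12),(0,0,0),15.))
for z in(.04,):
    C=np.array([.41,.364])
    for n,uv in(("white",(333.5,164.5)),("green",(298,175)),("red",(320,155.5))):
        p=plane(o,c,[uv],.0643 if n=="red" else z)[0][:2];print(n,p,np.degrees(np.arctan2(*(p-C)[::-1])))
```

```text
(array([-82.7,  19.1,  56.5]), np.float64(-14.86))
white [0.42879313 0.38497714] 48.143270230614284
green [0.43690713 0.35732504] -13.932339530187884
red [0.42143644 0.3744136 ] 42.31982961905835
```

```bash
python3 -m creep '[[-83,19,56,-15,0],[-83,19,56,-15,0],[-83,19,56,-15,0],[-83,19,56,-15,0],[-83,19,56,-15,0],[-83,19,56,-15,0],[-83,19,56,-15,0],[-83,19,56,-15,0],[-83,19,56,-15,0]]' 40
python3 - <<'E'
from h import *
X=snap("wrist","k2");o,c=X;print(o["ee_pos"])
U,V=np.meshgrid(np.arange(640),np.arange(480));P=depth(o,c,np.c_[U.ravel(),V.ravel()]).reshape(480,640,3)
kk=(np.hypot(P[...,0]-.5618,P[...,1]-.3934)<.025)&(P[...,2]>.069)&(P[...,2]<.09);q=P[kk];print(len(q),cv2.minAreaRect((q[:,:2]*1e3).astype(np.float32)),np.median(q[:,2]))
print(togo(o,(.562,.3934,.046),(0,0,0),15.))
cv2.imwrite("pics/k2c.png",X[1]["color"][180:480,120:520,::-1].repeat(2,0).repeat(2,1))
E
```

```text
t: 16.83
ee_pos: [0.5613, 0.3948, 0.1225]
eef_rot: [[-0.965, -0.263, 0.001], [-0.263, 0.965, 0.001], [-0.001, 0.0, -1.0]]
wrist_force: [-0.3, 0.2, -0.3]
finger_gap: 0.0428
grip_force: 0.0
[0.56126666 0.3948224  0.12247116]
841 ((562.7621459960938, 393.1842956542969), (29.070356369018555, 9.994093894958496), 15.519552230834961) 0.07549872362921409
(array([-0.2, -1.6, 76.5]), np.float64(0.24))
```

View pics/k2c.png

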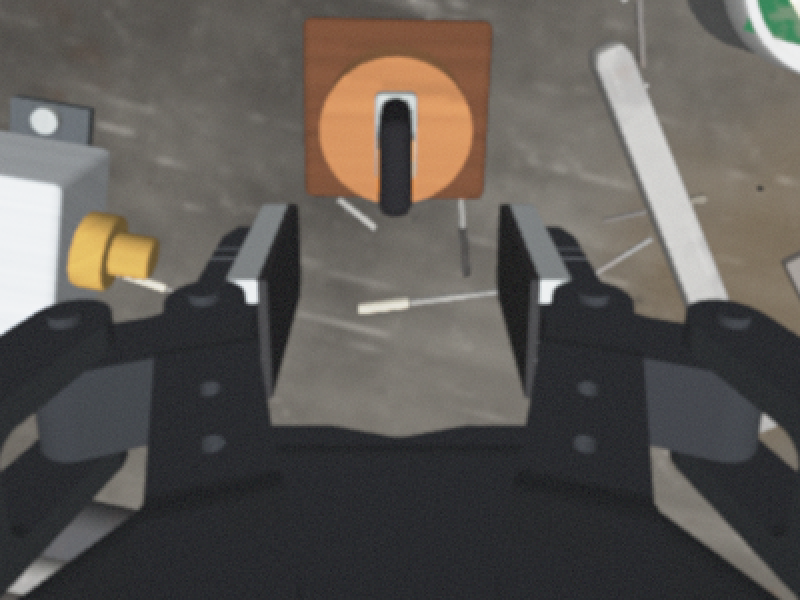

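The key's bow is at crop (396,150), in line with the tool and centred between the fingers. Gripping it now.

```bash
python3 -m creep '[[-0.8,-1.8,40,0,0],[-0.8,-1.8,70,0,0],[-0.8,-1.8,76,0,0],[-0.8,-1.8,76,0,0],[-0.8,-1.8,76,0,0],[-0.8,-1.8,76,0,1],[-0.8,-1.8,76,0,1],[-0.8,-1.8,76,0,1],[-0.8,-1.8,76,0,1],[-0.8,-1.8,76,0,1],[-0.8,-1.8,76,0,1],[-0.8,-1.8,76,0,1],[-0.8,-1.8,76,0,1],[-0.8,-1.8,76,0,1]]' 60
```

```text
t: 18.05
ee_pos: [0.5635, 0.3937, 0.0471]
eef_rot: [[-0.965, -0.263, 0.003], [-0.263, 0.965, 0.001], [-0.003, 0.001, -1.0]]
wrist_force: [-0.6, -0.3, 7.7]
finger_gap: 0.0088
grip_force: 58.5
```

```bash
python3 -m creep '[[0,0,-15,0,1],[0,0,-40,0,1],[0,0,-90,0,1],[0,0,-90,0,1],[0,0,-90,0,1],[0,0,-90,0,1],[0,0,-90,0,1]]'
python3 - <<'E'
from h import *
X=snap("wrist","k3");o,c=X;print(o["ee_pos"],o["qpos"])
U,V=np.meshgrid(np.arange(640),np.arange(480));P=depth(o,c,np.c_[U.ravel(),V.ravel()]).reshape(480,640,3)
T=(P-o["ee_pos"])@o["eef_rot"]
k=(abs(T[...,0])<.025)&(abs(T[...,1])<.0045)&(T[...,2]<-.02)&(T[...,2]>-.04);q=T[k];print(len(q),np.median(q,0),q.min(0),q.max(0))
print(togo(o,(.410,.364,.135),(0,0,0),43.))
cv2.imwrite("pics/k3c.png",X[1]["color"][180:480,120:520,::-1].repeat(2,0).repeat(2,1))
E
```

```text
t: 18.63
ee_pos: [0.5623, 0.3929, 0.1342]
eef_rot: [[-0.965, -0.263, -0.001], [-0.263, 0.965, -0.001], [0.001, -0.0, -1.0]]
wrist_force: [-0.3, 0.6, -0.8]
finger_gap: 0.009
grip_force: 58.4
[0.56232584 0.39294052 0.13423047] [ 2.79454361e+01  3.03217923e+01  1.13792932e+01  7.11408615e+01
 -3.17593961e-04  1.27157366e+01]
1992 [ 0.0035081   0.0002001  -0.02855914] [-0.01387862 -0.00449962 -0.03859896] [ 0.01577719  0.00449377 -0.0200492 ]
(array([154.6,  12.1,  -0.6]), np.float64(-27.77))
```

View pics/k3c.png

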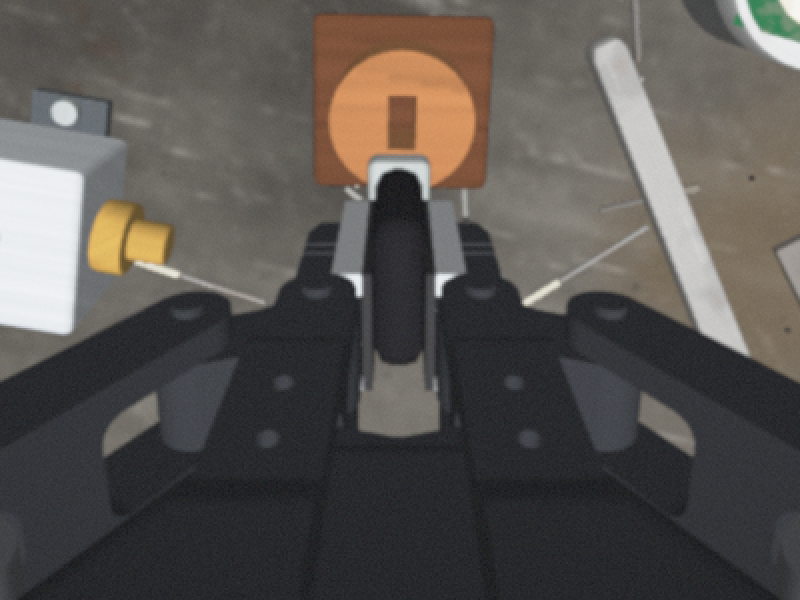

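Run:
```python
from h import *
o,c=load("k3");hsv=cv2.cvtColor(c["color"],cv2.COLOR_RGB2HSV)
s=np.zeros((480,640),np.uint8);b=hsv[225:258,308:336];s[225:258,308:336]=(b[...,2]<170)
cs=max(cv2.findContours(s,cv2.RETR_EXTERNAL,cv2.CHAIN_APPROX_NONE)[0],key=cv2.contourArea)
r=cv2.minAreaRect((plane(o,c,cs[:,0],.034)[:,:2]*1e3).astype(np.float32));print("holder slot",r,np.percentile(b[...,2],[5,30,60,90]))
print(togo(o,(.4102,.3642,.16),(.0008,0,0),43.))
```

```text
holder slot ((563.20849609375, 393.820556640625), (19.226999282836914, 9.36966609954834), 15.248679161071777) [118. 130. 210. 216.]
(array([153.7,  12.6, -25.6]), np.float64(-27.77))
```

```bash
python3 -m creep '[[0,0,-26,0,1],[154,12.6,-26,-28,1],[154,12.6,-26,-28,1],[154,12.6,-26,-28,1],[154,12.6,-26,-28,1],[154,12.6,-26,-28,1],[154,12.6,-26,-28,1],[154,12.6,-26,-28,1],[154,12.6,-26,-28,1],[154,12.6,-26,-28,1],[154,12.6,-26,-28,1],[154,12.6,-26,-28,1]]'
cat > cyl.py <<'E'
from h import *
import sys
X=snap("wrist",sys.argv[1]);o,c=X;print(o["ee_pos"])
hsv=cv2.cvtColor(c["color"],cv2.COLOR_RGB2HSV);U,V=np.meshgrid(np.arange(640),np.arange(480))
P=depth(o,c,np.c_[U.ravel(),V.ravel()]).reshape(480,640,3)
m=cv2.inRange(hsv,(18,80,140),(32,255,255));m[(np.hypot(P[...,0]-.41,P[...,1]-.364)>.03)]=0
q=max(cv2.findContours(m,cv2.RETR_EXTERNAL,cv2.CHAIN_APPROX_NONE)[0],key=cv2.contourArea);e=cv2.fitEllipse(cv2.convexHull(q));zz=np.median(P[m>0][:,2]);C=plane(o,c,[e[0]],.0643)[0];print("cyl",e,zz,C)
f=cv2.drawContours(np.zeros((480,640),np.uint8),[cv2.convexHull(q)],-1,255,-1);f=cv2.erode(f,np.ones((5,5)))
s=((hsv[...,1]<90)&(f>0)).astype(np.uint8)
for cs in cv2.findContours(s,cv2.RETR_EXTERNAL,cv2.CHAIN_APPROX_NONE)[0]:
    if cv2.contourArea(cs)>50: print("slot",cv2.minAreaRect((plane(o,c,cs[:,0],.0643)[:,:2]*1e3).astype(np.float32)))
cv2.imwrite(f"pics/{sys.argv[1]}c.png",c["color"][180:480,120:520,::-1].repeat(2,0).repeat(2,1))
E
python3 cyl.py k4
```

```text
t: 19.68
ee_pos: [0.4114, 0.3649, 0.1608]
eef_rot: [[-0.729, -0.684, -0.001], [-0.684, 0.729, -0.0], [0.001, 0.0, -1.0]]
wrist_force: [0.1, -0.6, -1.3]
finger_gap: 0.0091
grip_force: 58.5
[0.41141787 0.36488438 0.1607812 ]
cyl ((320.05267333984375, 236.4369354248047), (56.10945510864258, 59.59903335571289), 4.535640239715576) 0.06426473478002204 [0.40879151 0.36245009 0.0643    ]
slot ((408.0805358886719, 361.7415771484375), (11.547087669372559, 7.037003993988037), 43.202083587646484)
```

View pics/k4c.png

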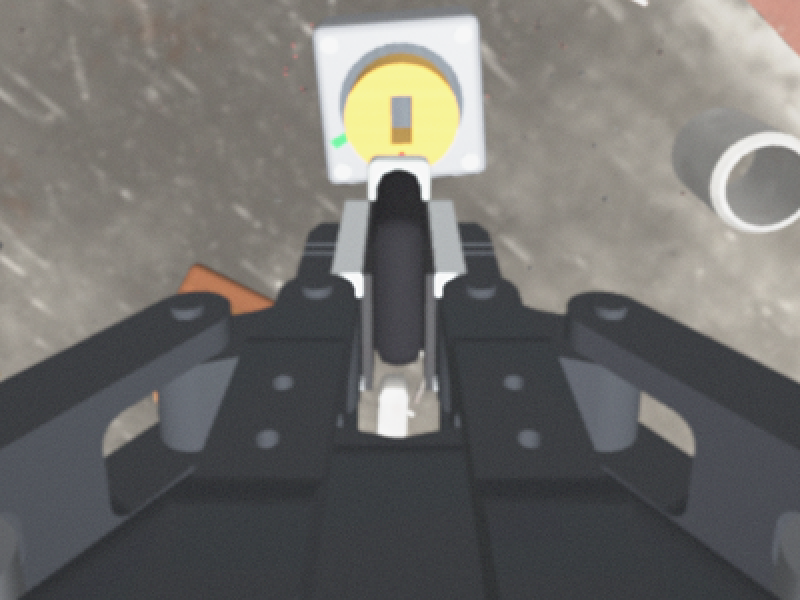

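Run:
```python
from h import *
o,c=load("k4")
g=c["color"][222:256,312:330].astype(int);print(g[:,8,:].tolist());print(g[8,:,:].tolist())
p=plane(o,c,[(320.6,240),(320.6,228.5),(320.6,251.5)],.0643);print(p)
for t in((.4102,.3642),p[0][:2]): print(togo(o,(*t,.10),(.0008,0,0),43.2))
```

```text
[[247, 243, 149], [247, 243, 153], [247, 244, 152], [247, 245, 155], [248, 244, 158], [248, 232, 168], [197, 185, 175], [158, 166, 177], [160, 168, 179], [159, 168, 176], [159, 167, 177], [160, 168, 176], [164, 171, 180], [157, 165, 175], [157, 166, 174], [160, 168, 177], [158, 166, 174], [160, 167, 176], [161, 169, 176], [157, 165, 176], [162, 168, 176], [173, 164, 155], [184, 155, 106], [189, 153, 86], [187, 152, 85], [186, 152, 85], [188, 154, 86], [190, 153, 85], [191, 153, 87], [219, 177, 97], [246, 223, 120], [248, 244, 149], [247, 245, 151], [248, 234, 137]]
[[247, 244, 151], [248, 244, 148], [249, 234, 140], [224, 196, 153], [170, 171, 172], [156, 165, 176], [154, 164, 174], [159, 166, 176], [160, 168, 179], [162, 169, 178], [161, 172, 180], [159, 169, 179], [157, 163, 174], [197, 177, 153], [248, 228, 142], [248, 244, 150], [247, 244, 150], [247, 244, 150]]
[[0.41041009 0.36450099 0.0643    ]
 [0.40437461 0.35881806 0.0643    ]
 [0.4165514  0.37028357 0.0643    ]]
(array([ 0.5,  0.3, 60.8]), np.float64(-0.01))
(array([ 0.2,  0.4, 60.8]), np.float64(-0.01))
```

The slot at crop (391–412, 97–143) is parallel to the key and within 0.5 mm of it. Inserting.

```bash
python3 -m creep '[[0.3,0.3,30,0,1],[0.3,0.3,55,0,1],[0.3,0.3,58,0,1],[0.3,0.3,61,0,1],[0.3,0.3,64,0,1],[0.3,0.3,67,0,1],[0.3,0.3,70,0,1],[0.3,0.3,70,0,1]]'
```

```text
t: 20.4
ee_pos: [0.4106, 0.365, 0.0915]
eef_rot: [[-0.729, -0.685, 0.0], [-0.685, 0.729, 0.0], [-0.001, -0.0, -1.0]]
wrist_force: [-0.4, -0.2, -0.6]
finger_gap: 0.0088
grip_force: 58.5
```

```bash
python3 -m creep '[[0,0,3,0,1],[0,0,6,0,1],[0,0,9,0,1],[0,0,12,0,1],[0,0,12,0,1]]';python3 -m creep '[[0,0,1,0,1],[0,0,2,0,1],[0,0,3,0,1],[0,0,3,0,1]]'
```

```text
t: 20.82
ee_pos: [0.4102, 0.3648, 0.0786]
eef_rot: [[-0.729, -0.685, -0.001], [-0.685, 0.729, -0.001], [0.001, 0.0, -1.0]]
wrist_force: [-0.3, 0.2, 0.7]
finger_gap: 0.0091
grip_force: 58.5
t: 21.15
ee_pos: [0.4105, 0.365, 0.077]
eef_rot: [[-0.729, -0.685, 0.001], [-0.685, 0.729, 0.0], [-0.001, -0.0, -1.0]]
wrist_force: [-1.7, -1.8, 6.8]
finger_gap: 0.0087
grip_force: 59.7
```

```bash
python3 -m creep '[[0,-0.1,0,7,1],[0,-0.2,0,14,1],[0.1,-0.3,0,21,1],[0.1,-0.3,0,28,1],[0.1,-0.4,0,35,1],[0.2,-0.4,0,42,1],[0.2,-0.5,0,49,1],[0.3,-0.5,0,56,1],[0.4,-0.6,0,62,1],[0.4,-0.6,0,62,1],[0.4,-0.6,0,62,1]]'; python3 -c "
from cell import env;o=env.get_obs();print(o['wrist_torque'],o['qpos'])"
```

```text
t: 22.07
ee_pos: [0.411, 0.364, 0.0771]
eef_rot: [[-0.947, 0.323, 0.001], [0.323, 0.947, -0.0], [-0.001, 0.0, -1.0]]
wrist_force: [0.0, -3.6, 6.3]
finger_gap: 0.0089
grip_force: 59.5
[-0.60480774  0.05094359 -0.00738945] [ 3.28007509e+01  1.98658549e+01 -1.50423992e+01  5.50270907e+01
 -5.10019036e-02  5.16205170e+01]
```

```bash
python3 -m creep '[[0,0,0,2,1],[0,0,0,4,1],[0,0,0,6,1],[0,0,0,6,1],[0,0,0,6,1]]'; python3 -c "
from cell import env;o=env.get_obs();print(o['wrist_torque'])"; python3 cyl.py k5
```

```text
t: 22.48
ee_pos: [0.4109, 0.3639, 0.077]
eef_rot: [[-0.908, 0.419, 0.001], [0.419, 0.908, -0.0], [-0.001, 0.0, -1.0]]
wrist_force: [-0.5, -3.7, 7.2]
finger_gap: 0.0089
grip_force: 59.6
[-0.76796344  0.14469782 -0.00910589]
[0.41093316 0.36391862 0.07704007]
cyl ((318.4018249511719, 281.7195739746094), (82.60883331298828, 97.73365020751953), 0.42592543363571167) 0.06406349391328627 [0.4087162  0.36477006 0.0643    ]
slot ((405.191162109375, 366.7099914550781), (26.592544555664062, 16.435314178466797), 65.21851348876953)
```

View pics/k5c.png

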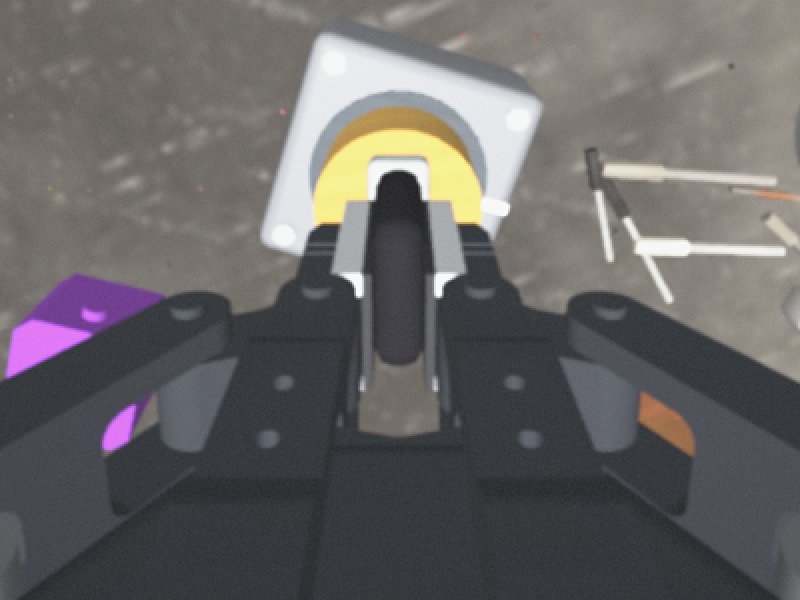

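```bash
python3 -m creep '[[0,0,0,2,1],[0,0,0,4,1],[0,0,0,4,1],[0,0,0,4,1]]'; python3 -c "
from cell import env;o=env.get_obs();print(o['wrist_torque'],o['tau'])"
```

```text
t: 22.87
ee_pos: [0.4108, 0.3639, 0.0771]
eef_rot: [[-0.877, 0.481, 0.001], [0.481, 0.877, -0.001], [-0.001, 0.0, -1.0]]
wrist_force: [-0.3, -4.4, 7.8]
finger_gap: 0.0092
grip_force: 59.8
[-0.88662978  0.20960931  0.34426626] [  0.83076479 -54.2628336   29.35633063  -1.22748837   0.85064013
   0.51765293]
```

The wrist torque rose to 0.34 Nm, so the stop is reached. Now back by the play and pull out.

```bash
python3 -m creep '[[0,0,0,-3,1],[0,0,0,-6,1],[0,0,0,-9,1],[0,0,-1,-9.5,1],[0,0,-1,-9.5,1]]'; python3 -c "
from cell import env;o=env.get_obs();print(o['wrist_torque'])"; python3 -m creep '[[0,0,-5,0,1],[0,0,-10,0,1],[0,0,-16,0,1],[0,0,-22,0,1],[0,0,-30,0,1],[0,0,-50,0,1],[0,0,-83,0,1],[0,0,-83,0,1],[0,0,-83,0,1],[0,0,-83,0,1]]'; python3 cyl.py k6
python3 - <<'E'
from h import *
o,c=load("k6")
U,V=np.meshgrid(np.arange(640),np.arange(480));P=depth(o,c,np.c_[U.ravel(),V.ravel()]).reshape(480,640,3)
T=(P-o["ee_pos"])@o["eef_rot"];k=(abs(T[...,0])<.025)&(abs(T[...,1])<.0045)&(T[...,2]<-.02)&(T[...,2]>-.04);q=T[k];print(len(q),np.median(q,0),q.min(0),q.max(0))
h=cv2.cvtColor(c["color"],cv2.COLOR_RGB2HSV);m=((h[...,0]<8)|(h[...,0]>172))&(h[...,1]>130)&(np.hypot(P[...,0]-.41,P[...,1]-.364)<.022)&(P[...,2]>.055)&(P[...,2]<.07)
if m.sum(): p=plane(o,c,[np.argwhere(m)[:,::-1].mean(0)],.0643)[0];print("pointer",m.sum(),p,np.degrees(np.arctan2(p[1]-.3643,p[0]-.4103)))
E
```

```text
t: 23.28
ee_pos: [0.4106, 0.3643, 0.0775]
eef_rot: [[-0.944, 0.331, 0.0], [0.331, 0.944, 0.0], [-0.0, 0.0, -1.0]]
wrist_force: [0.4, 0.6, -0.4]
finger_gap: 0.0093
grip_force: 58.5
[-0.02861887 -0.03923838  0.01006331]
t: 24.12
ee_pos: [0.4105, 0.3642, 0.1605]
eef_rot: [[-0.944, 0.33, 0.0], [0.33, 0.944, 0.0], [-0.0, 0.0, -1.0]]
wrist_force: [-0.6, -0.1, -0.6]
finger_gap: 0.0091
grip_force: 58.6
[0.41052025 0.36423062 0.16051297]
cyl ((318.531005859375, 237.50506591796875), (56.22306442260742, 59.92359161376953), 177.33375549316406) 0.06420135720169604 [0.40827968 0.36479346 0.0643    ]
slot ((407.39434814453125, 365.4519348144531), (7.034572601318359, 11.552430152893066), 70.73747253417969)
1979 [ 3.04872049e-03  1.92952108e-05 -2.84941678e-02] [-0.01405969 -0.00447173 -0.0388634 ] [ 0.0155625   0.00449905 -0.02000142]
```

View pics/k6c.png

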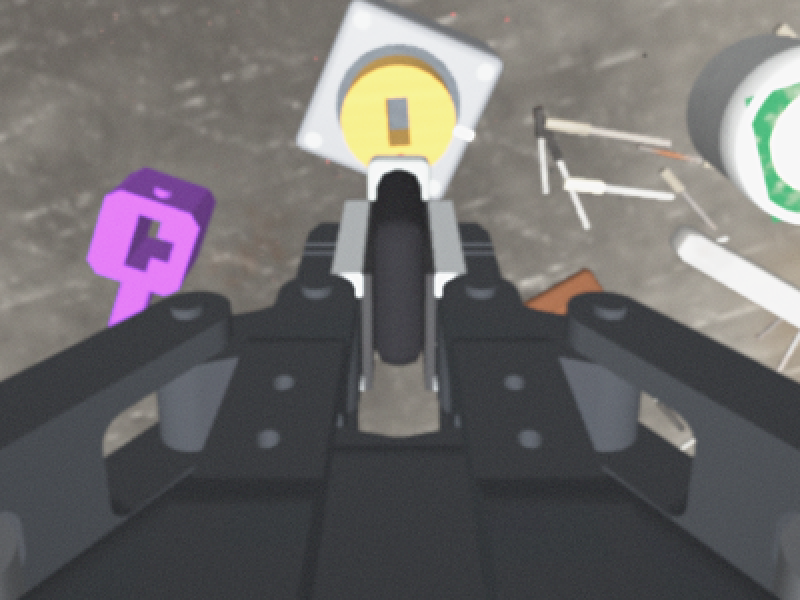

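After the pull, the slot's yaw is −19°, about 63° clockwise of its start, so the switch is at ON; the slot is visible at crop (398,120). Carrying the key to its holder.

Run:
```python
from h import *
print(togo(load("k6")[0],(.5629,.3937,.12),(.0008,0,0),15.2))
```

```text
(array([-134.8,   78.5,   40.6]), np.float64(-34.47))
```

```bash
python3 -m creep '[[-135,78.5,10,-34.5,1],[-135,78.5,10,-34.5,1],[-135,78.5,10,-34.5,1],[-135,78.5,40,-34.5,1],[-135,78.5,40,-34.5,1],[-135,78.5,40,-34.5,1],[-135,78.5,40,-34.5,1],[-135,78.5,40,-34.5,1],[-135,78.5,40,-34.5,1],[-135,78.5,40,-34.5,1],[-135,78.5,40,-34.5,1],[-135,78.5,40,-34.5,1]]'
python3 - <<'E'
from h import *
X=snap("wrist","k7");o,c=X;hsv=cv2.cvtColor(c["color"],cv2.COLOR_RGB2HSV)
s=np.zeros((480,640),np.uint8);sl=np.s_[222:262,308:336];s[sl]=((hsv[sl][...,2]<170)&(hsv[sl][...,1]>80))
for cs in cv2.findContours(s,cv2.RETR_EXTERNAL,cv2.CHAIN_APPROX_NONE)[0]:
    if len(cs)>20: print(cs[:,0].min(0),cs[:,0].max(0),cv2.minAreaRect((plane(o,c,cs[:,0],.034)[:,:2]*1e3).astype(np.float32)))
print(o["ee_pos"],togo(o,(.5629,.3937,.047),(.0008,0,0),15.2))
E
```

```text
t: 25.17
ee_pos: [0.5637, 0.394, 0.1212]
eef_rot: [[-0.965, -0.263, 0.001], [-0.263, 0.965, 0.001], [-0.001, 0.0, -1.0]]
wrist_force: [0.0, 0.3, -1.2]
finger_gap: 0.0092
grip_force: 58.6
[312 230] [327 256] ((562.8811645507812, 393.8731689453125), (18.668710708618164, 9.839999198913574), 12.84597110748291)
[0.56366462 0.39397848 0.12117194] (array([ 0.1, -0.1, 74.2]), np.float64(0.02))
```

```bash
python3 -m creep '[[0,0,30,0,1],[0,0,48,0,1],[0,0,52,0,1],[0,0,56,0,1],[0,0,60,0,1],[0,0,64,0,1],[0,0,68,0,1],[0,0,71,0,1],[0,0,71,0,1]]'; python3 -m creep '[[0,0,1,0,1],[0,0,2,0,1],[0,0,3,0,1],[0,0,4,0,1],[0,0,4,0,1]]'
```

```text
t: 25.97
ee_pos: [0.5638, 0.3937, 0.049]
eef_rot: [[-0.965, -0.263, -0.0], [-0.263, 0.965, -0.0], [0.0, -0.0, -1.0]]
wrist_force: [0.3, 0.6, -0.5]
finger_gap: 0.0092
grip_force: 58.6
t: 26.38
ee_pos: [0.5641, 0.3939, 0.0471]
eef_rot: [[-0.965, -0.263, 0.002], [-0.263, 0.965, 0.001], [-0.002, 0.0, -1.0]]
wrist_force: [-4.3, -2.2, 11.4]
finger_gap: 0.0093
grip_force: 60.6
```

Seated at the same height as before, with an 11 N reaction. Releasing, rising and checking everything.

```bash
python3 -m creep '[[0,0,-1,0,0],[0,0,-1,0,0],[0,0,-1,0,0],[0,0,-1,0,0],[0,0,-1,0,0],[0,0,-1,0,0],[0,0,-20,0,0],[0,0,-60,0,0],[150,0,-130,0,0],[150,0,-130,0,0],[150,0,-130,0,0],[150,0,-130,0,0],[150,0,-130,0,0],[150,0,-130,0,0],[150,0,-130,0,0]]'
python3 - <<'E'
from h import *
np.set_printoptions(precision=4,suppress=True)
X=snap("wrist","f1");o,c=X;print(o["ee_pos"])
hsv=cv2.cvtColor(c["color"],cv2.COLOR_RGB2HSV);U,V=np.meshgrid(np.arange(640),np.arange(480))
P=depth(o,c,np.c_[U.ravel(),V.ravel()]).reshape(480,640,3)
k=(np.hypot(P[...,0]-.5628,P[...,1]-.3936)<.03)&(P[...,2]>.068)&(P[...,2]<.095);q=P[k];print("key",len(q),np.percentile(q[:,2],[50,95]),cv2.minAreaRect((q[:,:2]*1e3).astype(np.float32)))
m=((hsv[...,0]<8)|(hsv[...,0]>172))&(hsv[...,1]>130)&(np.hypot(P[...,0]-.41,P[...,1]-.364)<.022)
for n,mm,z in(("ptr",m,.0643),("green",(hsv[...,0]>50)&(hsv[...,0]<80)&(hsv[...,1]>120)&(np.hypot(P[...,0]-.41,P[...,1]-.364)<.045),.04)):
    if mm.sum(): p=plane(o,c,[np.argwhere(mm)[:,::-1].mean(0)],z)[0];print(n,mm.sum(),p,np.degrees(np.arctan2(p[1]-.3643,p[0]-.4103)))
T=snap("top","t2")
for col,ax in(("blue",(.6503,.1208)),("yellow",(.6602,.0019))):
    p=depth(*T,np.argwhere(mask(T[1],col,vmin=50))[:,::-1]);q=p[(np.linalg.norm(p[:,:2]-ax,axis=1)<.035)&(p[:,2]>.08)];print(col,len(q),np.percentile(q[:,2],[50,95]) if len(q) else 0)
cv2.imwrite("pics/f1c.png",c["color"][:,:,::-1])
E
```

```text
t: 27.63
ee_pos: [0.4195, 0.3546, 0.1756]
eef_rot: [[-0.965, -0.263, 0.001], [-0.263, 0.965, 0.001], [-0.001, 0.0, -1.0]]
wrist_force: [1.2, -0.8, 0.5]
finger_gap: 0.0424
grip_force: 0.0
[0.4195 0.3546 0.1756]
key 41 [0.0708 0.0732] ((550.3603515625, 389.51702880859375), (3.490424156188965, 9.182194709777832), 13.83003044128418)
ptr 6 [0.4249 0.3603 0.0643] -15.270892625647386
green 10 [0.438  0.3566 0.04  ] -15.461716953011141
blue 252 [0.0904 0.0936]
yellow 298 [0.0904 0.0942]
```

View pics/f1c.png

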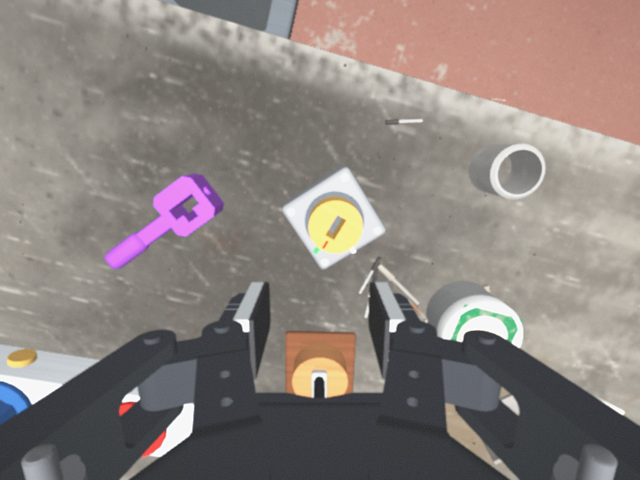

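The red pointer at (324,244) lines up with the green ON mark at (317,250), and the key is in its holder at (320,380). One last check of the key's height and the levers from the fixed views, then I'll hand in.

Run:
```python
from h import *
from cell import env
a=load("top0");b=load("t2");U,V=np.meshgrid(np.arange(640),np.arange(480))
ok=[]
for n,X in(("before",a),("after",b)):
    P=depth(*X,np.c_[U.ravel(),V.ravel()]);q=P[(np.hypot(P[:,0]-.5628,P[:,1]-.3936)<.02)&(P[:,2]>.065)&(P[:,2]<.12)]
    print(n,len(q),np.percentile(q[:,2],[50,95]),q.mean(0));ok.append(np.percentile(q[:,2],95))
if abs(ok[0]-ok[1])<.004: print(env.close_job())
```

```text
before 74 [0.07305832 0.0773019 ] [0.56131593 0.39217284 0.07300699]
after 76 [0.07333026 0.07728252] [0.56193612 0.39175915 0.07292451]
the job is handed in; nothing more can be done
None
```

The job is handed in: the yellow and blue levers are home on their spindles, red's lever was absent so its spindle stays bare, the switch is at ON and the key is back in its holder, all confirmed in the last images.

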